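# Load the counter's swing tray, push it home about its pin and cam-lock it

### The job

Make up the order on the shop counter: take the old brown carton out of the swung-out green tray and drop it in the blue waste bin, and put every red-banded screw carton and every blue-lidded tub that is there on the tray's floor, side by side, not stacked. Only then push the loaded tray by its free corner so that it pivots about its pin until its stud stands in the mouth of the brass cam lock, and turn the cam's red grip clockwise as far as it goes, so that it draws the tray tight home. Leave the tape roll, jars, screwdriver and collecting tin where they are.

Things in the scene. Friction and masses are not known exactly. Their poses are not given: they have to be found in the camera images.
- tray (a joint): Green swing tray, rad: 0 fully home, grows as it swings out towards the robot (clockwise seen from above) to 0.9; starts at 0.6 to 0.8. It turns level about the pin, friction about 0.5 N at its free end, and stays where left. From about 0.03 inwards it presses a sprung buffer (6 N when home) that pushes it back to about 0.03 unless the cam holds it.
- tray_in (a point): Centre of the tray's inner floor, 16 mm above the counter (rim at 36 mm, walls 5 mm). x runs along the 225 mm inner length from the pin end to the free end, y across the 150 mm inner width towards the home side, z up. Turns with the tray. The pin is at (-142.5, 55) mm in this frame.
- tray_push (a point): On the outer face of the tray's near wall close to its free corner, 30 mm above the counter (wall spans 12 to 36 mm). Push here along the tray's y (away from the robot) to pivot it home. Axes as tray_in. It moves on a circle of 271 mm about the pin.
- pin (a point): Fixed steel pin that the tray pivots about, 30 mm above the counter (pin top at 52 mm), on the 8 mm plywood station board. Axes are the station's: x to its back, y along the board from cam to pin, z up.
- stud (a point): Headed stud standing on the lug at the tray's free end: shank 12 mm across, top 60 mm above the counter, head 20 mm across. Point on its axis, 43 mm up, level with the cam's slot. With the tray resting on the buffer it stands in the mouth of the open cam's slot.
- cam (a joint): Brass cam lock, rad: 0 open, grows CLOCKWISE seen from above to a stop at 1.35; starts at 0 to 0.1 and stays where left. With the stud in its mouth (tray at 0.045 or less) it starts to draw at about 0.3 and has drawn tight from 1.2 on; takes up to 0.4 N m. Turned while the tray is out, its hook bars the stud: turn back first.
- cam_grip (a point): On the cam's upright axis, 80 mm above the counter, in the middle of its red bar grip (44 mm long, 16 mm thick, standing 50 to 98 mm above the counter). The bar's length lies 0.7 rad anticlockwise (from above) of this point's x axis and turns with the cam. The stud's head passes 26 mm from the axis, below 60 mm.
- old_carton: Empty plain brown cardboard carton left in the swing tray, 80 (its x) x 45 (its y) x 40 mm high, 60 g. Origin: centre of its underside.
- waste_bin: Blue open-topped waste bin fixed on the counter to the right, 140 (its x) x 160 (its y) x 60 mm high outside, walls and floor 5 mm. Origin: centre of its underside.
- carton_a: White box-shaped screw carton with two red bands, 60 (its x) x 40 (its y) x 36 mm high, about 150 g. Origin: centre of its underside. Starts lying flat on the counter. May be absent (None).
- carton_b: White box-shaped screw carton with two red bands, 60 (its x) x 40 (its y) x 36 mm high, about 150 g. Origin: centre of its underside. Starts lying flat on the counter. May be absent (None).
- carton_c: White box-shaped screw carton with two red bands, 60 (its x) x 40 (its y) x 36 mm high, about 150 g. Origin: centre of its underside. Starts lying flat on the counter. May be absent (None).
- tub_a: White round tub with a blue lid, 44 mm across, 50 mm high, about 120 g, standing on the counter. Origin: centre of its underside, z along its axis. May be absent (None).
- tub_b: White round tub with a blue lid, 44 mm across, 50 mm high, about 120 g, standing on the counter. Origin: centre of its underside, z along its axis. May be absent (None).
- tape_roll: Bystander: yellow tape roll lying flat, 64 mm across, 22 mm high. Leave alone. Origin: centre of its underside.
- tin: Bystander: red and white collecting tin at the back, 86 mm across, about 190 mm high. Leave alone. Origin: centre of its underside.
- jar_a: Bystander: amber jar, 52 mm across, 70 mm high, at the right. Leave alone. Origin: centre of its underside.
- jar_b: Bystander: white jar, 56 mm across, 80 mm high, at the left. Leave alone. Origin: centre of its underside.
- driver: Bystander: screwdriver about 190 mm long with a red handle, lying at the left. Leave alone.
Mind the look-alikes: they are no part of the job. What is shaped like the carton_c but turquoise is not meant.

How it is judged:
By the outcome, as a careful person would: the job done as asked, in the order asked, and still so for the second after the job is handed in, with the robot touching nothing.
Of carton_a, carton_b, carton_c, tub_a, tub_b only 3 to 5 are there at a start; the rules pass over those that are not, and their reading is None.
At some moment in a run one of carton_a, carton_b, carton_c, tub_a, tub_b may be knocked a few centimetres aside while the robot is not near it.
Once in a run the grip may slacken for a moment while it holds something.
It also fails if it takes over 210 s, if anything falls off the work surface, if the arm or the gripper's body presses on something with over 40 N, if the wrist force passes 120 N, or if a joint passes its speed limit or range.

### The arm

A 7-joint arm with a two-finger parallel gripper is mounted at the origin on the work surface. World frame = base frame: x ahead of the robot, y to its left, z up, the work surface at z = 0. Lengths are in m, angles in rad, forces in N, time in s.
With the tool pointing down it reaches from about 0.4 to 0.9 m from the base axis. Payload 5.5 kg.
Tool frame: the origin (TCP) lies on the centre line of the jaws, within the pads' length; the fingertips stand 11 mm ahead of it and the grasp point (between the pads) lies 8 mm behind it; z points along the fingers, y is the direction in which the jaws open and shut (so a half turn about z gives the same grasp; the last joint's range is limited). The gripper opens to 85 mm and grips with 20 to 120 N. Pads are 22 mm wide; open, the fingers measure 114 mm over their backs; the gripper's body (76 mm by 85 mm) begins 54 mm behind the grasp point. The pads swing forward as they close: fully open they stand 13 mm farther back than shut.
Start: joints at [-1.027, 0.501, -0.427, 1.55, 0.221, 1.138, -0.21], TCP at [0.18, 0.625, 0.208] pointing down, gripper open.
Joint ranges: [-2.88, 2.88], [-0.31, 2.03], [-1.54, 1.56], [0.2, 2.42], [-1.41, 4.55], [0.19, 2.02], [-2.57, 2.57]. Speed limits (rad/s): [2.57, 2.57, 3.14, 3.14, 3.14, 3.14, 3.14].

### API

Orientations are given as a 3x3 rotation matrix whose columns are the frame's x, y, z axes.
In Python, from cell import robot gives the robot as it stands.
- The arm moves only by the tool play_rows, never from a script. Its argument "deltas" is a list of rows, each an object with "xyz": the shift along the tool's x, y, z in cm, a list of three; "rot": the turn, a rotation vector about the tool's x, y, z in degrees, a list of three; "jaw": the gripper's target within -1 to 1 (fully open at 1, half-way at 0, shut at -1). In form: [{"xyz": [dx, dy, dz], "rot": [wx, wy, wz], "jaw": jaw}, ...]. A call has 1 to 10 rows; each row shifts and turns the commanded pose from where the row before left it, along the tool's axes as they then stand; what a row does not reach is not made up. A row lasts 1/8 s, in which the tool goes at most 62.5 mm and 10.7 degrees, less where a joint would pass 70% of its speed; a pose out of reach is approached as far as the arm can. A call is refused whole if a number of a shift passes 6.25 or a number of a turn 10.7, either way. A call with a gripper value outside its range is refused whole. The fingers move at their own pace and stop on an object; the grip force is fixed at half the most. Time passes only in rows, so rows that do not move let the fingers close. It gives the time, the measured TCP pose, the force and the opening at its end, in the units of the state.
- robot.state(): the state, without advancing time (a new reading comes with each control period).
- robot.capture(name): name is "side" or "top" or "wrist"; returns (picture, depth): 480x640x3 uint8, red, green, blue; 480x640 float32, m along the optical axis (not along the pixel's ray), 0 where there is no reading.
- robot.get_calibration(name): a dict with "fx", "fy", "cx", "cy" (pixels), "R" (3x3) and "t" (3): a world point X has camera coordinates R X + t. Camera axes: x right, y down, z forward; pixel columns grow to the right and rows downward; lengths in m; the calibration is good to about 2 mm. A picture is of the moment at which its call begins: read the wrist's pose just before it. get_calibration takes no time and is no camera call; for the wrist camera it gives the pose at the moment of the call.
- robot.job_done(): hands the job in, once; it reports no verdict.
The state is a dict: "time": time; "joints": joint angles; "joint_vel": joint speeds; "effort": joint torques, N m; "tcp_pos": TCP position; "tcp_rot": TCP orientation; "ft_force": force on the tool from outside, world axes, zero at the start; "moment": the same for the moment, N m; "finger_gap": finger opening in m.
Only numpy, scipy, OpenCV 4.12 (cv2) and the standard library are available. Lean on these libraries where they do the work, as an engineer would, in place of code of your own. Each camera call takes 0.05 s, during which the arm holds its last target.

## Working session

There is one attempt and no reset: what is moved stays moved. The work goes in short steps, Python scripts to look and compute and a tool call to move; the robot and the scene stay as the last step left them, time stands still between calls to the robot, and variables do not carry over. Pictures are saved under pics/ and viewed, and the job is handed in when it is done.

Besides the shell and the picture viewer there is one more tool, called after "Call:" as name([rows], argument=value, ...), one row to a line, values as JSON. play_rows: Moves the arm, as the interface text tells. Its arguments: {"type":"object","properties":{"deltas":{"type":"array"}},"required":["deltas"]}

```bash
ls; mkdir -p pics; cat > h.py <<'E'
import numpy as np, cv2
from cell import robot
def cap(n,f):
    c=robot.get_calibration(n); p,d=robot.capture(n)
    cv2.imwrite(f'pics/{f}.png',p[:,:,::-1]); np.savez(f'pics/{f}.npz',p=p,d=d,**{k:np.array(v) for k,v in c.items()})
    return p,d,c
def load(f):
    return np.load(f'pics/{f}.npz')
def ray(c,u,v):
    R=np.array(c['R']);t=np.array(c['t'])
    o=-R.T@t; r=R.T@np.array([(u-c['cx'])/c['fx'],(v-c['cy'])/c['fy'],1.]); return o,r
def atz(c,u,v,z):
    o,r=ray(c,u,v); return o+r*(z-o[2])/r[2]
def atd(f,u,v):
    c=load(f);o,r=ray(c,u,v);return o+r*c['d'][int(v),int(u)]
def proj(c,X):
    q=np.array(c['R'])@np.array(X)+np.array(c['t']); return c['fx']*q[0]/q[2]+c['cx'],c['fy']*q[1]/q[2]+c['cy']
def st():
    s=robot.state(); print('t',round(s['time'],2),'p',np.round(s['tcp_pos'],4),'gap',round(s['finger_gap'],4),'F',np.round(s['ft_force'],1)); print(np.round(s['tcp_rot'],3).tolist(),'j',np.round(s['joints'],2)); return s
E
python3 -c "
from h import *
st();cap('top','top0');cap('side','side0');cap('wrist','wr0')"
```

```text
pics
t 0.0 p [0.1799 0.6238 0.2069] gap 0.0855 F [-0.3 -0.1 -0.2]
[[-0.961, 0.277, -0.001], [0.277, 0.961, -0.002], [0.0, -0.002, -1.0]] j [-1.03  0.5  -0.43  1.55  0.22  1.14 -0.21]
```

View pics/top0.png

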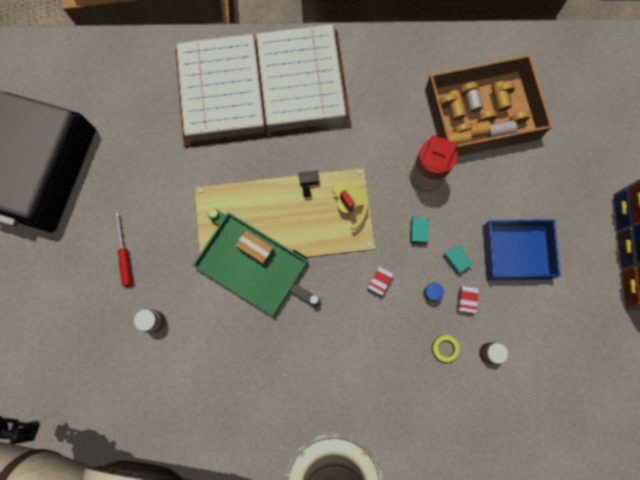

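View pics/side0.png

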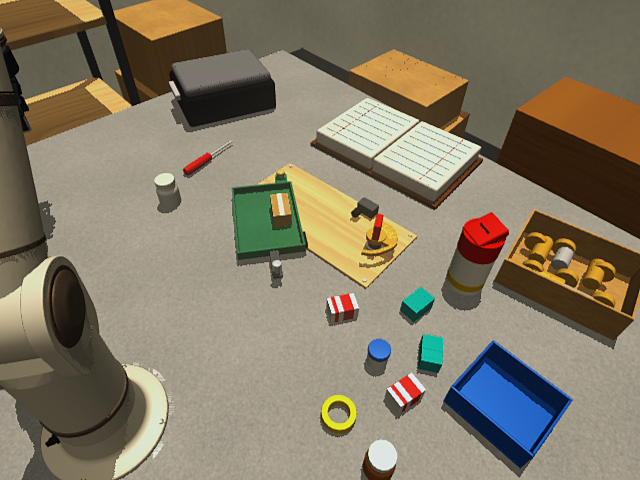

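View pics/wr0.png

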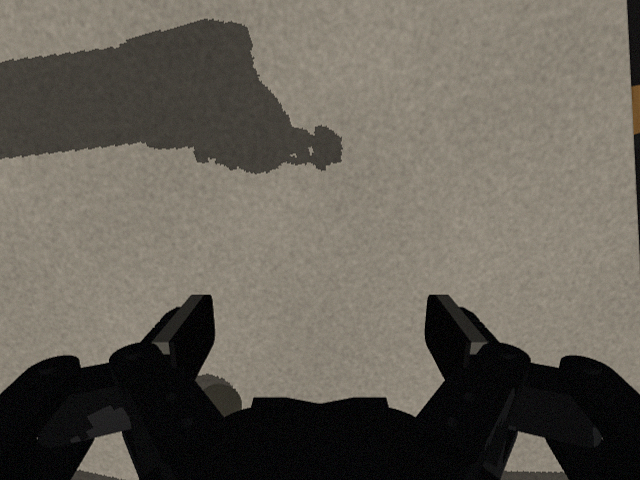

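Top view: the tray spans about (195–307, 213–315) with the old carton at (255,247). The cam grip is at (348,200), the bin at (522,250), red-banded cartons at (380,281) and (468,300), and one tub at (434,292). Turquoise look-alikes are at (420,230) and (458,260). Three items are present. Enlarging for corners.

```bash
python3 -c "
from h import *
p=cv2.imread('pics/top0.png')
cv2.imwrite('pics/c1.png',cv2.resize(p[165:325,185:385],None,fx=4,fy=4,interpolation=cv2.INTER_CUBIC)[:600])
cv2.imwrite('pics/c2.png',cv2.resize(p[210:330,360:500],None,fx=5,fy=5,interpolation=cv2.INTER_CUBIC))
for n in ('top','side'):
  c=load(n+'0'); print(n, c['fx'],-c['R'].T@c['t'])
for u,v in [(255,242),(380,281),(434,292),(468,300),(245,275),(522,250),(348,200),(214,214),(314,300)]: print(u,v,np.round(atd('top0',u,v),4))
"
```

```text
top 538.2700182800703 [0.30328398 0.01068556 1.3330566 ]
side 447.060845106315 [ 0.05768817 -0.47120134  0.81672122]
255 242 [0.5706 0.1831 0.0517]
380 281 [ 0.4743 -0.1196  0.0369]
434 292 [ 0.4447 -0.246   0.0521]
468 300 [ 0.4268 -0.3308  0.0327]
245 275 [0.4947 0.2113 0.0171]
522 250 [ 0.5518 -0.4768  0.0139]
348 200 [ 0.6611 -0.0429  0.097 ]
214 214 [0.6419 0.2852 0.0515]
314 300 [0.4274 0.0401 0.059 ]
```

View pics/c1.png

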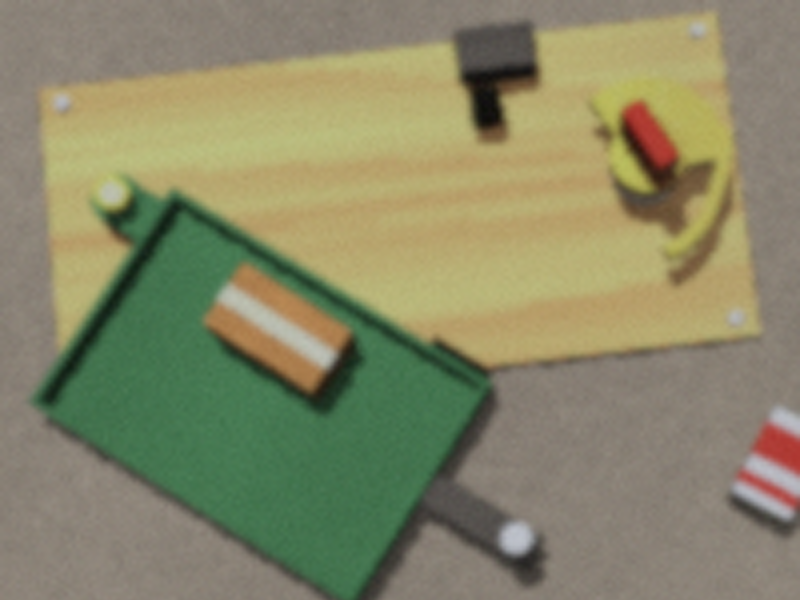

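View pics/c2.png

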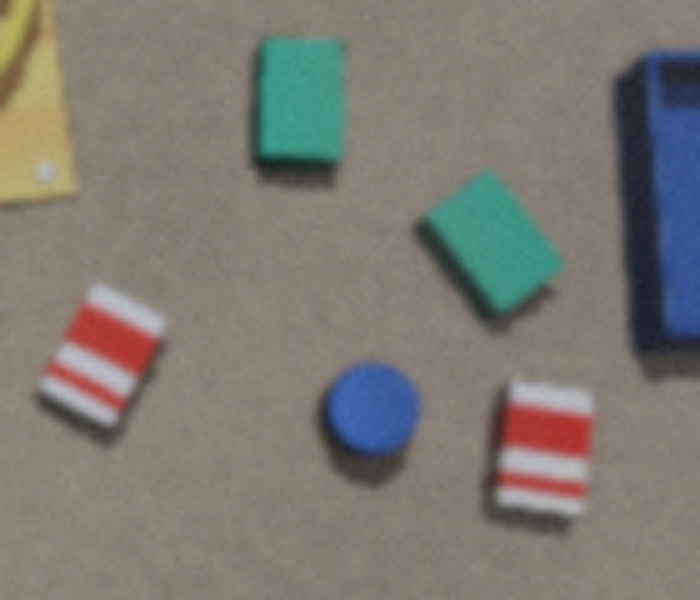

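```bash
python3 -c "
from h import *
c=load('top0')
def q(U,V,z,s,o): return atz(c,(U+.5)/s-.5+o[0],(V+.5)/s-.5+o[1],z)[:2]
o1=(185,165);o2=(360,210)
def box(P,z,s,o,n):
  X=np.array([q(*p,z,s,o) for p in P],float); (cx,cy),(w,h),a=cv2.minAreaRect((X*1000).astype(np.float32))
  e=[X[(i+1)%4]-X[i] for i in range(4)]; L=[np.linalg.norm(k) for k in e]; i=int(np.argmax(L)); 
  d=e[i]; print(n,'c',np.round(X.mean(0),4),'L',np.round(L,3),'long ang',round(np.degrees(np.arctan2(d[1],d[0]))%180,1))
box([(242,264),(352,335),(315,396),(205,322)],.056,4,o1,'old')
box([(97,283),(167,323),(110,427),(40,385)],.036,5,o2,'A')
box([(512,380),(594,390),(582,514),(495,500)],.036,5,o2,'B')
print('tub',q(372,409,.05,5,o2))
pin=q(112,193,.052,4,o1);stud=q(517,538,.060,4,o1)
print('pin',pin,'stud',stud)
g=[q(637,103,.098,4,o1),q(667,172,.098,4,o1)];print('grip',g,q(650,137,.098,4,o1))
T=[(172,190),(492,380),(350,600),(38,402)]
for t in T: print('tray',q(*t,.036,4,o1))
n=[(40,90),(717,12),(762,335)]
for t in n: print('board',q(*t,.008,4,o1))
for t in [(488,223),(556,220),(558,277),(492,279)]: print('bin',atz(c,*t,.06)[:2])
"
```

```text
old c [0.5576 0.1843] L [0.081 0.043 0.082 0.042] long ang 55.6
A c [ 0.4757 -0.1205] L [0.039 0.058 0.039 0.058] long ang 150.0
B c [ 0.4295 -0.3319] L [0.04  0.06  0.042 0.059] long ang 171.1
tub [ 0.44638446 -0.24644798]
pin [0.64466021 0.28858568] stud [0.42935686 0.0403243 ]
grip [array([ 0.68464438, -0.03337738]), array([ 0.64195005, -0.05050496])] [ 0.66355079 -0.04078466]
tray [0.65047744 0.25468272]
tray [0.5285905  0.05570572]
tray [0.39531595 0.14134955]
tray [0.51747989 0.33346072]
board [0.72510148 0.34649238]
board [ 0.77289533 -0.08906428]
board [ 0.56051326 -0.11258145]
bin [ 0.61051684 -0.38272694]
bin [ 0.61637443 -0.54754428]
bin [ 0.47707184 -0.54010602]
bin [ 0.47366302 -0.38341868]
```

```bash
cat >> h.py <<'E'
def go(x,y,z,yaw=None):
    """print the tool-frame rotation (first) then shift (cm) to reach the target; yaw = jaw y angle deg"""
    s=robot.state(); R=np.array(s['tcp_rot']); p=np.array(s['tcp_pos'])
    cur=np.degrees(np.arctan2(R[1,1],R[0,1])); 
    if yaw is None: yaw=cur
    a=(yaw-cur+90)%180-90 if abs((yaw-cur+180)%360-180)>179.9 else (yaw-cur+180)%360-180
    w=-a
    from scipy.spatial.transform import Rotation as Ro
    d=np.array([x,y,z])-p
    yr=np.radians(yaw); D=np.array([[np.sin(yr),np.cos(yr),0],[-np.cos(yr),np.sin(yr),0],[0,0,-1.]])
    print('t',round(s['time'],2),'p',np.round(p,4),'yaw',round(cur,1),'gap',round(s['finger_gap'],4),'F',np.round(s['ft_force'],1),'j7',round(s['joints'][6],2))
    print('rotz',round(w,1),'| shift before rot',np.round(100*R.T@d,2),'| shift after rot',np.round(100*D.T@d,2))
    print('full rotvec to target',np.round(np.degrees(Ro.from_matrix(R.T@D).as_rotvec()),1))
E
sed -i "s/x= *$/&/" h.py
python3 -c "
from h import *
go(.5576,.1843,.15,-34.4)"
```

```text
t 0.15 p [0.18   0.624  0.2072] yaw 73.9 gap 0.0855 F [-0.3  0.3 -0.6] j7 -0.21
rotz 108.3 | shift before rot [-48.46 -31.78   5.76] | shift after rot [14.95 56.    5.72]Traceback (most recent call last):
  File "<string>", line 3, in <module>
    go(.5576,.1843,.15,-34.4)
    ~~^^^^^^^^^^^^^^^^^^^^^^^
  File "h.py", line 32, in go
    print('full rotvec to target',np.round(np.degrees(Ro.from_matrix(R.T@D).as_rotvec()),1))
                                                      ~~~~~~~~~~~~~~^^^^^^^
  File "scipy/spatial/transform/_rotation.pyx", line 1143, in scipy.spatial.transform._rotation.Rotation.from_matrix
ValueError: Non-positive determinant (left-handed or null coordinate frame) in rotation matrix 0: [[ 3.14217491e-01 -9.49351022e-01 -7.33869522e-05]
 [-9.49349907e-01 -3.14217239e-01  1.51011302e-03]
 [ 1.45668678e-03  4.04834027e-04  9.99998857e-01]].
```

```bash
sed -i 's/D=np.array.*$/D=np.array([[-np.sin(yr),np.cos(yr),0],[np.cos(yr),np.sin(yr),0],[0,0,-1.]])/' h.py
```

Call:
play_rows([
  {"xyz": [-4.0, -2.6, 0.5], "rot": [0, 0, 0], "jaw": 1},
  {"xyz": [-5.0, -3.2, 0.5], "rot": [0, 0, 0], "jaw": 1},
  {"xyz": [-5.0, -3.2, 0.5], "rot": [0, 0, 0], "jaw": 1},
  {"xyz": [-5.0, -3.2, 0.5], "rot": [0, 0, 0], "jaw": 1},
  {"xyz": [-5.0, -3.2, 0.5], "rot": [0, 0, 5], "jaw": 1},
  {"xyz": [-5.0, -2.8, 0.5], "rot": [0, 0, 9], "jaw": 1},
])

```text
time: 0.9
tcp_pos: [0.4058, 0.3641, 0.1778]
tcp_rot: [[-0.863, 0.506, 0.0], [0.506, 0.863, 0.0], [-0.0, 0.0, -1.0]]
ft_force: [0.9, 1.0, 0.7]
finger_gap: 0.0854
```

```bash
python3 -c "
from h import *
go(.5576,.1843,.15,-34.4);st()"
```

```text
t 0.9 p [0.4058 0.3641 0.1778] yaw 59.6 gap 0.0854 F [0.9 1.  0.7] j7 0.16
rotz 94.0 | shift before rot [-22.18  -7.84   2.78] | shift after rot [-6.26 22.68  2.78]
full rotvec to target [ 0. -0. 94.]
t 0.9 p [0.4058 0.3641 0.1778] gap 0.0854 F [0.9 1.  0.7]
[[-0.863, 0.506, 0.0], [0.506, 0.863, 0.0], [-0.0, 0.0, -1.0]] j [-0.53  0.33 -0.3   1.85  0.12  0.98  0.16]
```

Call:
play_rows([
  {"xyz": [-4, -1.5, 0], "rot": [0, 0, 0], "jaw": 1},
  {"xyz": [-5, -1.5, 0], "rot": [0, 0, 0], "jaw": 1},
  {"xyz": [-5, -1.8, 0], "rot": [0, 0, 0], "jaw": 1},
  {"xyz": [-5, -1.8, 0], "rot": [0, 0, 0], "jaw": 1},
  {"xyz": [-3.18, -1.24, 0], "rot": [0, 0, 10.5], "jaw": 1},
  {"xyz": [0, 0, 0.5], "rot": [0, 0, 10.5], "jaw": 1},
  {"xyz": [0, 0, 0.5], "rot": [0, 0, 10.5], "jaw": 1},
  {"xyz": [0, 0, 0.5], "rot": [0, 0, 10.5], "jaw": 1},
  {"xyz": [0, 0, 0.5], "rot": [0, 0, 10.5], "jaw": 1},
  {"xyz": [0, 0, 0.5], "rot": [0, 0, 10.5], "jaw": 1},
])

```text
time: 2.15
tcp_pos: [0.5569, 0.1869, 0.1525]
tcp_rot: [[0.06, 0.998, -0.001], [0.998, -0.06, -0.0], [-0.0, -0.001, -1.0]]
ft_force: [0.8, 0.1, 0.3]
finger_gap: 0.0853
```

Call:
play_rows([
  {"xyz": [0, 0, 0.3], "rot": [0, 0, 10.5], "jaw": 0.6},
  {"xyz": [0, 0, 0], "rot": [0, 0, 10.5], "jaw": 0.6},
  {"xyz": [0, 0, 0], "rot": [0, 0, 10], "jaw": 0.6},
  {"xyz": [0, 0, 0], "rot": [0, 0, 0], "jaw": 0.6},
])

```text
time: 2.65
tcp_pos: [0.5569, 0.187, 0.1497]
tcp_rot: [[0.559, 0.829, -0.001], [0.829, -0.559, -0.0], [-0.001, -0.0, -1.0]]
ft_force: [0.1, -0.3, 0.2]
finger_gap: 0.068
```

```bash
python3 -c "
from h import *
go(.5576,.1843,.051,-34.4);cap('wrist','wr1')"
```

```text
t 2.65 p [0.5569 0.187  0.1497] yaw -34.0 gap 0.068 F [ 0.1 -0.3  0.2] j7 -0.91
rotz 0.4 | shift before rot [-0.18  0.21  9.87] | shift after rot [-0.19  0.21  9.87]
full rotvec to target [-0.   0.   0.4]
```

View pics/wr1.png

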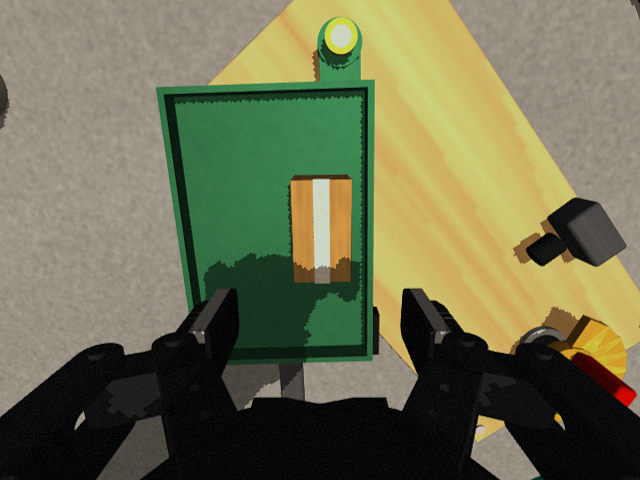

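Wrist view: the carton is centred at (321,231) and squarely aligned with the jaws. Its right side is close to the tray wall at x≈365.

```bash
python3 -c "
from h import *
c=load('wr1')
X=[atz(c,*p,.056)[:2] for p in [(292,181),(350,181),(350,283),(295,283)]]
print(np.round(X,4),np.mean(X,0)); 
for p in [(375,82),(160,88),(192,362),(378,358)]: print(atz(c,*p,.036)[:2])
print(atz(c,341,36,.052))
"
```

```text
[[0.5621 0.2312]
 [0.5971 0.2076]
 [0.554  0.1404]
 [0.518  0.1646]] [0.55779148 0.18593114]
[0.65119669 0.25495254]
[0.51846877 0.33965081]
[0.3904556  0.14779192]
[0.53243049 0.0568713 ]
[0.64403287 0.29115527 0.052     ]
```

Call:
play_rows([
  {"xyz": [-0.12, 0.18, 2], "rot": [0, 0, 0.4], "jaw": 0.6},
  {"xyz": [0, 0, 3], "rot": [0, 0, 0], "jaw": 0.6},
  {"xyz": [0, 0, 3], "rot": [0, 0, 0], "jaw": 0.6},
  {"xyz": [0, 0, 1.5], "rot": [0, 0, 0], "jaw": 0.6},
  {"xyz": [0, 0, 0.7], "rot": [0, 0, 0], "jaw": 0.5},
  {"xyz": [0, 0, 0], "rot": [0, 0, 0], "jaw": -0.2},
  {"xyz": [0, 0, 0], "rot": [0, 0, 0], "jaw": -0.2},
  {"xyz": [0, 0, 0], "rot": [0, 0, 0], "jaw": -0.2},
  {"xyz": [0, 0, 0], "rot": [0, 0, 0], "jaw": -0.2},
])

```text
time: 3.82
tcp_pos: [0.5584, 0.1851, 0.0485]
tcp_rot: [[0.566, 0.824, 0.001], [0.824, -0.566, 0.0], [0.001, 0.0, -1.0]]
ft_force: [0.2, -0.1, 0.5]
finger_gap: 0.0341
```

```bash
python3 -c "
from h import *
st();cap('wrist','wr2')"
```

```text
t 3.83 p [0.5584 0.1851 0.0485] gap 0.0341 F [ 0.2 -0.1  0.5]
[[0.566, 0.824, 0.001], [0.824, -0.566, 0.0], [0.001, 0.0, -1.0]] j [-0.46  0.56  0.12  1.84 -0.09  0.75 -0.89]
```

View pics/wr2.png

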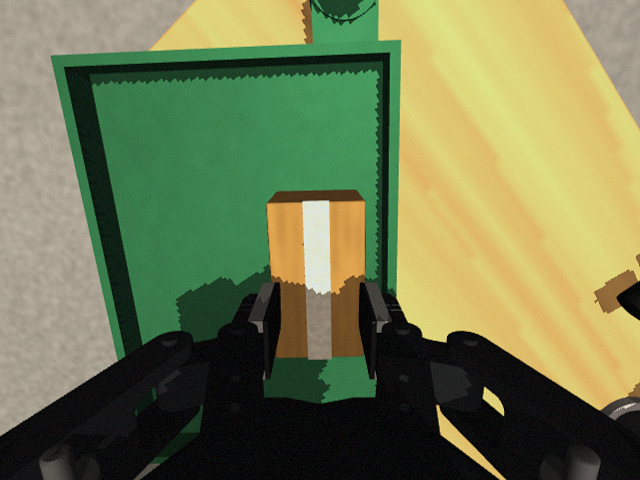

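```bash
python3 -c "
from h import *
for p in [(320,230),(320,340),(270,345),(373,345),(377,300),(275,285),(200,150),(265,372),(380,372)]: print(p,np.round(atd('wr2',*p),4))
"
```

```text
(320, 230) [0.5743 0.2087 0.0577]
(320, 340) [0.5422 0.162  0.0576]
(270, 345) [0.5443 0.1954 0.1079]
(373, 345) [0.5739 0.1772 0.1107]
(377, 300) [0.5817 0.1823 0.0943]
(275, 285) [0.549  0.2046 0.0797]
(200, 150) [0.5404 0.274  0.017 ]
(265, 372) [0.5373 0.1886 0.1094]
(380, 372) [0.5788 0.1916 0.1453]
```

```bash
python3 -c "
from h import *
c=load('wr2'); y=np.array([.824,-.566,0]);p=np.array([.5584,.1851,.0485])
print('cam',-c['R'].T@c['t'])
for dz in (-.011,0,.008,.03):
  for s in (-1,1): print(dz,s,np.round(proj(c,p+s*y*.017+[0,0,dz])),np.round(proj(c,p+s*y*.0225+[0,0,dz])))
d=c['d']; print(np.round(d[270:380:8,262:284:2],3))
p=cv2.imread('pics/wr2.png'); cv2.imwrite('pics/c3.png',cv2.resize(p[250:400,220:420],None,fx=4,fy=4))
"
```

```text
cam [0.59612797 0.24130596 0.21503437]
-0.011 -1 [289. 273.] [278. 273.]
-0.011 1 [352. 273.] [363. 273.]
0 -1 [287. 281.] [276. 281.]
0 1 [354. 280.] [365. 280.]
0.008 -1 [285. 287.] [274. 287.]
0.008 1 [356. 287.] [367. 287.]
0.03 -1 [281. 308.] [267. 308.]
0.03 1 [361. 307.] [374. 307.]
[[0.209 0.209 0.211 0.21  0.17  0.167 0.167 0.168 0.168 0.168 0.167]
 [0.211 0.212 0.211 0.212 0.212 0.168 0.168 0.168 0.169 0.169 0.169]
 [0.143 0.143 0.144 0.144 0.144 0.144 0.144 0.145 0.145 0.17  0.17 ]
 [0.136 0.137 0.136 0.136 0.137 0.137 0.136 0.137 0.146 0.154 0.171]
 [0.13  0.129 0.129 0.129 0.129 0.131 0.134 0.138 0.146 0.154 0.171]
 [0.123 0.123 0.124 0.124 0.123 0.128 0.132 0.14  0.146 0.153 0.173]
 [0.118 0.117 0.118 0.118 0.122 0.128 0.134 0.139 0.145 0.153 0.174]
 [0.116 0.116 0.116 0.117 0.123 0.128 0.133 0.139 0.146 0.153 0.174]
 [0.115 0.117 0.119 0.117 0.123 0.128 0.133 0.14  0.146 0.176 0.176]
 [0.115 0.118 0.118 0.118 0.121 0.128 0.133 0.139 0.179 0.177 0.178]
 [0.    0.119 0.118 0.119 0.122 0.128 0.133 0.18  0.178 0.179 0.178]
 [0.116 0.118 0.121 0.118 0.122 0.126 0.132 0.228 0.181 0.18  0.226]
 [0.114 0.118 0.12  0.12  0.123 0.128 0.227 0.228 0.228 0.228 0.227]
 [0.08  0.122 0.12  0.121 0.121 0.229 0.229 0.23  0.228 0.23  0.229]]
```

View pics/c3.png

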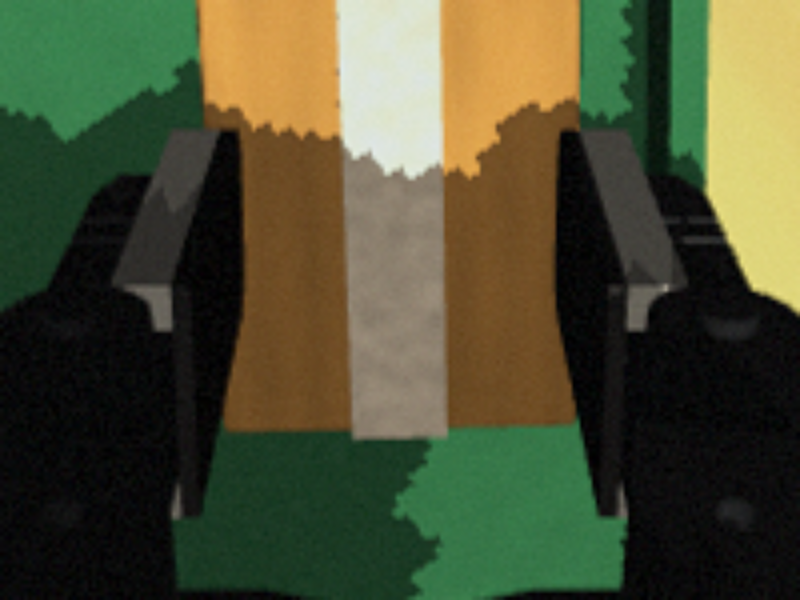

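```bash
python3 -c "
from h import *
for p in [(280,294),(280,302),(280,310),(280,326),(276,286),(276,340),(281,300),(359,300),(358,310)]: print(p,np.round(atd('wr2',*p),4))
c=load('wr2');print(c['R'],load('wr1')['d'][285:300:3,228:240:3])
"
```

```text
(280, 294) [0.546  0.1982 0.0732]
(280, 302) [0.5439 0.1953 0.0737]
(280, 310) [0.5423 0.1928 0.0753]
(280, 326) [0.5387 0.1875 0.0775]
(276, 286) [0.5494 0.2043 0.0808]
(276, 340) [0.5395 0.1888 0.0913]
(281, 300) [0.5389 0.1906 0.0573]
(359, 300) [0.5728 0.1769 0.0742]
(358, 310) [0.5667 0.1648 0.0571]
[[ 0.82386164 -0.56678968  0.0012099 ]
 [-0.54657383 -0.79390808  0.26639634]
 [-0.15003015 -0.22013502 -0.96386281]] [[0.320168   0.32340637 0.32113662 0.3214123 ]
 [0.32169798 0.32163382 0.32265386 0.32189047]
 [0.13991535 0.13836385 0.14206554 0.32246977]
 [0.13627245 0.13632873 0.14171153 0.32313752]
 [0.13513482 0.13780673 0.14304218 0.14747876]]
```

```bash
python3 -c "
from h import *
p,d,c=cap('side','side1')
print(proj(c,[.5584,.1851,.0485]))
cv2.imwrite('pics/c4.png',cv2.resize(p[130:260,210:330,::-1],None,fx=4.5,fy=4.5,interpolation=cv2.INTER_CUBIC))
"
```

```text
(np.float64(280.9046705467979), np.float64(205.75487855555656))
```

View pics/c4.png

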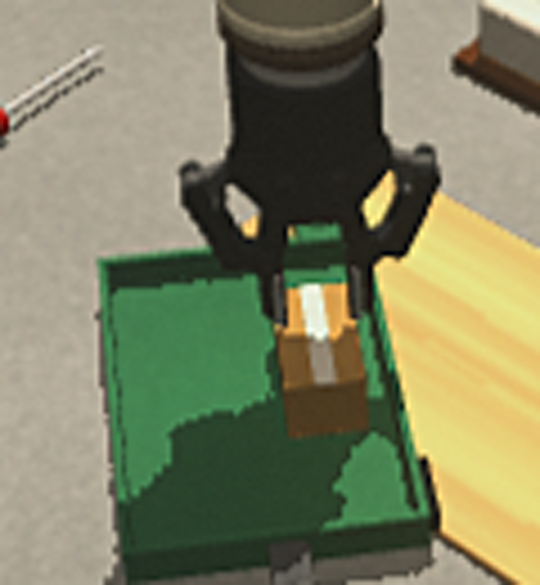

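Call:
play_rows([
  {"xyz": [0, 0, 0], "rot": [0, 0, 0], "jaw": 0.4},
  {"xyz": [0, 0, 0], "rot": [0, 0, 0], "jaw": 0.4},
  {"xyz": [0, 0, 0.5], "rot": [0, 0, 0], "jaw": 0.4},
  {"xyz": [0, 0, 0.5], "rot": [0, 0, 0], "jaw": 0.4},
  {"xyz": [0, 0, 0], "rot": [0, 0, 0], "jaw": 0.4},
])

```text
time: 4.55
tcp_pos: [0.5574, 0.1847, 0.0372]
tcp_rot: [[0.566, 0.824, -0.001], [0.824, -0.566, -0.0], [-0.001, -0.001, -1.0]]
ft_force: [-0.5, -0.0, 0.0]
finger_gap: 0.0598
```

```bash
python3 -c "
from h import *
st();p,d,c=cap('wrist','wr3')
cv2.imwrite('pics/c5.png',cv2.resize(p[230:420,180:460,::-1],None,fx=2.8,fy=2.8))
np.set_printoptions(linewidth=200)
o=-c['R'].T@c['t']
for r in range(276,310,4):
  z=[round(float(atd('wr3',u,r)[2]),3) for u in range(240,284,4)]; print(r,z)
"
```

```text
t 4.55 p [0.5574 0.1847 0.0372] gap 0.0598 F [-0.5 -0.   0. ]
[[0.566, 0.824, -0.001], [0.824, -0.566, -0.0], [-0.001, -0.001, -1.0]] j [-0.45  0.58  0.11  1.84 -0.09  0.73 -0.89]
276 [0.017, 0.017, 0.018, 0.016, 0.017, 0.018, 0.018, 0.057, 0.057, 0.058, 0.057]
280 [0.018, 0.017, 0.017, 0.018, 0.018, 0.018, 0.017, 0.057, 0.057, 0.057, 0.058]
284 [0.018, 0.017, 0.017, 0.016, 0.018, 0.017, 0.018, 0.019, 0.058, 0.057, 0.058]
288 [0.072, 0.071, 0.019, 0.017, 0.017, 0.017, 0.018, 0.016, 0.057, 0.058, 0.059]
292 [0.075, 0.074, 0.068, 0.018, 0.017, 0.018, 0.017, 0.017, 0.057, 0.058, 0.057]
296 [0.079, 0.074, 0.067, 0.018, 0.017, 0.018, 0.018, 0.018, 0.058, 0.058, 0.058]
300 [0.082, 0.074, 0.068, 0.018, 0.018, 0.017, 0.018, 0.018, 0.058, 0.058, 0.058]
304 [0.081, 0.074, 0.068, 0.017, 0.017, 0.018, 0.017, 0.017, 0.058, 0.058, 0.057]
308 [0.083, 0.076, 0.068, 0.017, 0.017, 0.018, 0.017, 0.016, 0.059, 0.057, 0.058]
```

View pics/c5.png

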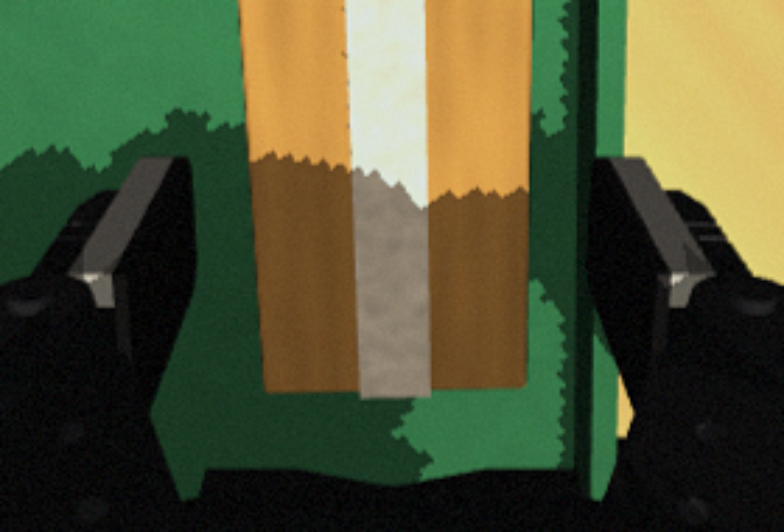

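Call:
play_rows([
  {"xyz": [0, 0, 0.5], "rot": [0, 0, 0], "jaw": 0.4},
  {"xyz": [0, 0, 0.5], "rot": [0, 0, 0], "jaw": 0.4},
  {"xyz": [0, 0, 0.4], "rot": [0, 0, 0], "jaw": 0.4},
  {"xyz": [0, 0, 0], "rot": [0, 0, 0], "jaw": 0.4},
])

```text
time: 5.1
tcp_pos: [0.5576, 0.1848, 0.0234]
tcp_rot: [[0.566, 0.824, -0.001], [0.824, -0.566, -0.0], [-0.001, -0.001, -1.0]]
ft_force: [-0.0, 0.3, 0.6]
finger_gap: 0.0596
```

```bash
python3 -c "
from h import *
st();p,d,c=cap('wrist','wr4')
cv2.imwrite('pics/c6.png',cv2.resize(p[230:420,180:460,::-1],None,fx=2.8,fy=2.8))
for r in range(284,310,4):
  z=[round(float(atd('wr4',u,r)[2]),3) for u in range(243,257,1)]; print(r,z)
p,d,c=cap('side','side2')
cv2.imwrite('pics/c7.png',cv2.resize(p[130:260,210:330,::-1],None,fx=4.5,fy=4.5,interpolation=cv2.INTER_CUBIC))
"
```

```text
t 5.1 p [0.5576 0.1848 0.0234] gap 0.0596 F [-0.   0.3  0.6]
[[0.566, 0.824, -0.001], [0.824, -0.566, -0.0], [-0.001, -0.001, -1.0]] j [-0.45  0.6   0.11  1.85 -0.1   0.7  -0.89]
284 [0.018, 0.018, 0.018, 0.017, 0.017, 0.018, 0.018, 0.018, 0.017, 0.018, 0.018, 0.017, 0.017, 0.017]
288 [0.058, 0.058, 0.058, 0.056, 0.054, 0.018, 0.017, 0.018, 0.017, 0.018, 0.018, 0.017, 0.018, 0.017]
292 [0.062, 0.06, 0.06, 0.057, 0.054, 0.053, 0.018, 0.017, 0.018, 0.017, 0.018, 0.017, 0.018, 0.018]
296 [0.062, 0.06, 0.059, 0.058, 0.056, 0.053, 0.018, 0.017, 0.017, 0.017, 0.017, 0.018, 0.017, 0.018]
300 [0.063, 0.061, 0.058, 0.057, 0.055, 0.054, 0.017, 0.018, 0.017, 0.018, 0.018, 0.017, 0.018, 0.018]
304 [0.063, 0.062, 0.06, 0.057, 0.057, 0.054, 0.052, 0.017, 0.017, 0.19, 0.018, 0.018, 0.016, 0.017]
308 [0.063, 0.062, 0.06, 0.059, 0.057, 0.054, 0.053, 0.017, 0.018, 0.018, 0.018, 0.019, 0.018, 0.019]
```

View pics/c6.png

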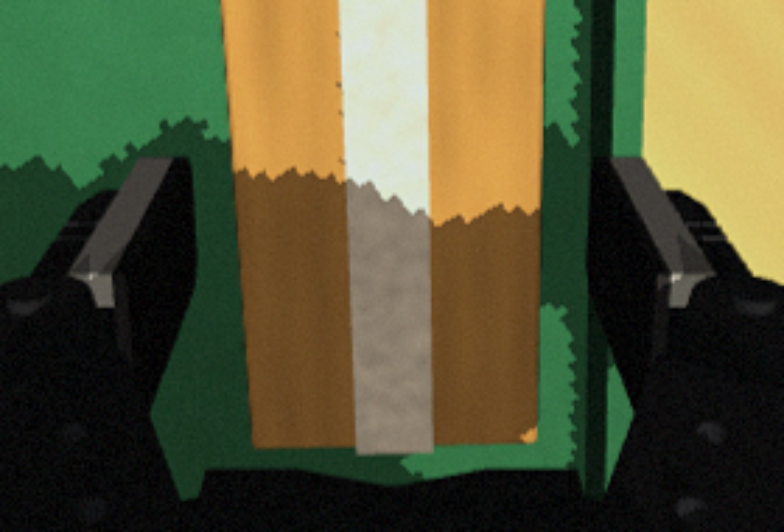

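View pics/c7.png

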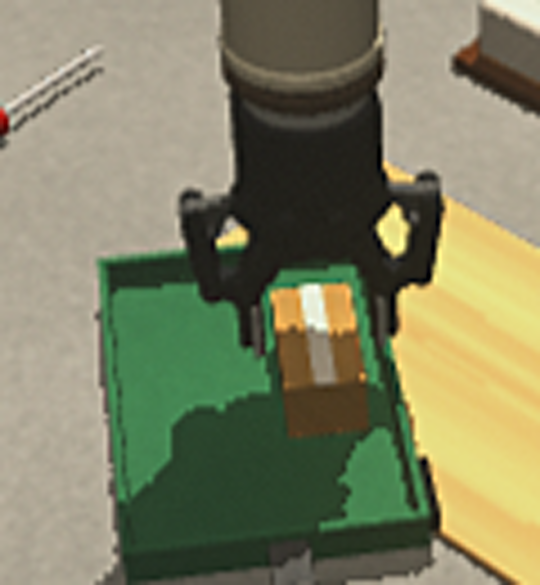

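Call:
play_rows([
  {"xyz": [0, 0, 0.5], "rot": [0, 0, 0], "jaw": 0.4},
  {"xyz": [0, 0, 0.4], "rot": [0, 0, 0], "jaw": 0.4},
  {"xyz": [0, 0, 0], "rot": [0, 0, 0], "jaw": -0.3},
  {"xyz": [0, 0, 0], "rot": [0, 0, 0], "jaw": -0.3},
  {"xyz": [0, 0, 0], "rot": [0, 0, 0], "jaw": -0.3},
  {"xyz": [0, 0, 0], "rot": [0, 0, 0], "jaw": -0.3},
  {"xyz": [0, 0, 0], "rot": [0, 0, 0], "jaw": -0.3},
])

```text
time: 6.08
tcp_pos: [0.558, 0.185, 0.0149]
tcp_rot: [[0.566, 0.824, -0.0], [0.824, -0.566, 0.0], [-0.0, -0.0, -1.0]]
ft_force: [0.2, 0.1, -0.6]
finger_gap: 0.044
```

Call:
play_rows([
  {"xyz": [0, 0, -1], "rot": [0, 0, 0], "jaw": -0.6},
  {"xyz": [0, 0, -3], "rot": [0, 0, 0], "jaw": -0.6},
  {"xyz": [0, 0, -4], "rot": [0, 0, 0], "jaw": -0.6},
  {"xyz": [0, 0, -4], "rot": [0, 0, 0], "jaw": -0.6},
  {"xyz": [0, 0, -2], "rot": [0, 0, 0], "jaw": -0.6},
])

```text
time: 6.7
tcp_pos: [0.5595, 0.1854, 0.1585]
tcp_rot: [[0.566, 0.824, 0.004], [0.824, -0.566, 0.002], [0.004, 0.002, -1.0]]
ft_force: [-0.6, 1.1, -0.6]
finger_gap: 0.0439
```

```bash
python3 -c "
from h import *
go(.545,-.463,.15,-90);cap('side','side3')"
```

```text
t 6.7 p [0.5595 0.1854 0.1585] yaw -34.5 gap 0.0439 F [-0.6  1.1 -0.6] j7 -0.91
rotz 55.5 | shift before rot [-54.26  35.52   0.73] | shift after rot [-1.45 64.84  0.85]
full rotvec to target [ 0.  -0.3 55.5]
```

View pics/side3.png

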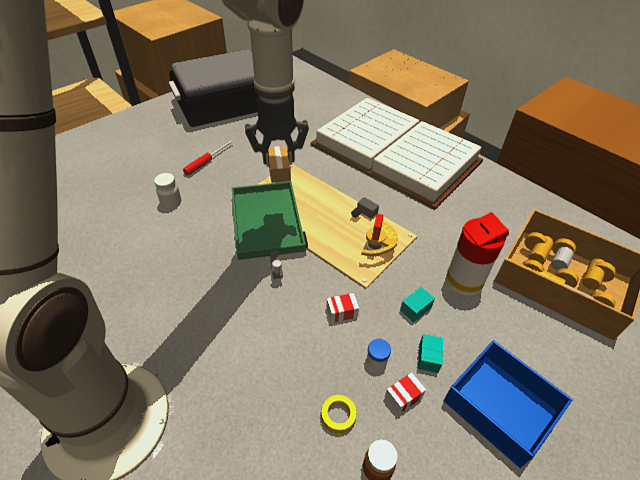

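Call:
play_rows([
  {"xyz": [-3.5, 2.3, 0], "rot": [0, 0, 0], "jaw": -0.6},
  {"xyz": [-5, 3.25, 0], "rot": [0, 0, 0], "jaw": -0.6},
  {"xyz": [-5, 3.25, 0], "rot": [0, 0, 0], "jaw": -0.6},
  {"xyz": [-5, 3.25, 0], "rot": [0, 0, 0], "jaw": -0.6},
  {"xyz": [-5, 3.25, 0], "rot": [0, 0, 0], "jaw": -0.6},
  {"xyz": [-5, 3.25, 0], "rot": [0, 0, 0], "jaw": -0.6},
  {"xyz": [-5, 3.25, 0], "rot": [0, 0, 0], "jaw": -0.6},
  {"xyz": [-5, 3.25, 0], "rot": [0, 0, 0], "jaw": -0.6},
  {"xyz": [-5, 3.25, 0], "rot": [0, 0, 0], "jaw": -0.6},
  {"xyz": [-5, 3.25, 0], "rot": [0, 0, 0], "jaw": -0.6},
])

```text
time: 8.0
tcp_pos: [0.5432, -0.395, 0.1548]
tcp_rot: [[0.566, 0.824, 0.0], [0.824, -0.566, 0.0], [0.0, -0.0, -1.0]]
ft_force: [0.9, -0.2, -0.5]
finger_gap: 0.0438
```

Call:
play_rows([
  {"xyz": [-4, 2.6, 0], "rot": [0, 0, 0], "jaw": -0.6},
  {"xyz": [-1.76, 1.15, 0], "rot": [0, 0, 7], "jaw": -0.6},
  {"xyz": [0, 0, 0], "rot": [0, 0, 10], "jaw": -0.6},
  {"xyz": [0, 0, 0], "rot": [0, 0, 10], "jaw": -0.6},
  {"xyz": [0, 0, 0], "rot": [0, 0, 10], "jaw": -0.6},
  {"xyz": [0, 0, 0], "rot": [0, 0, 10], "jaw": -0.6},
  {"xyz": [0, 0, 0], "rot": [0, 0, 8.5], "jaw": -0.6},
  {"xyz": [0, 0, 0], "rot": [0, 0, 0], "jaw": -0.6},
])

```text
time: 9.0
tcp_pos: [0.5417, -0.4618, 0.1544]
tcp_rot: [[1.0, 0.002, -0.001], [0.002, -1.0, 0.0], [-0.001, -0.0, -1.0]]
ft_force: [0.0, -0.6, -0.5]
finger_gap: 0.0441
```

```bash
python3 -c "
from h import *
go(.545,-.463,.04,-90);cap('wrist','wr5')"
```

```text
t 9.0 p [ 0.5417 -0.4618  0.1544] yaw -89.9 gap 0.0441 F [ 0.  -0.6 -0.5] j7 -0.65
rotz 0.1 | shift before rot [ 0.35  0.13 11.44] | shift after rot [ 0.33  0.12 11.44]
full rotvec to target [-0.   0.1  0.1]
```

View pics/wr5.png

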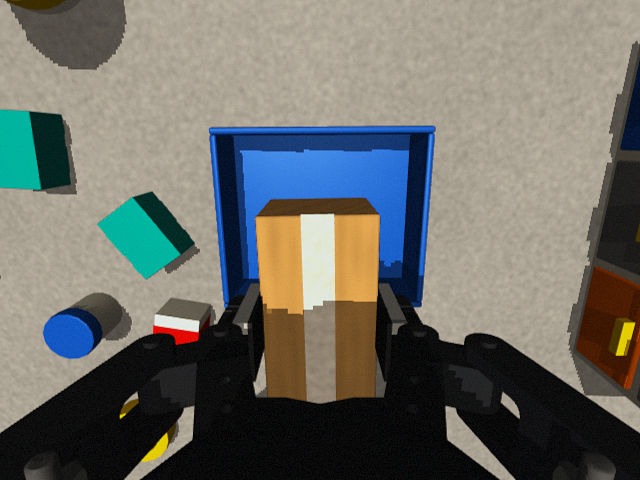

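The carton is centred over the bin, which spans about (210–435, 128–305). Lowering and releasing.

Call:
play_rows([
  {"xyz": [0.33, 0.12, 4], "rot": [0, 0, 0], "jaw": -0.6},
  {"xyz": [0, 0, 4], "rot": [0, 0, 0], "jaw": -0.6},
  {"xyz": [0, 0, 3.5], "rot": [0, 0, 0], "jaw": -0.6},
  {"xyz": [0, 0, 0.5], "rot": [0, 0, 0], "jaw": -0.6},
  {"xyz": [0, 0, 0], "rot": [0, 0, 0], "jaw": 0.5},
  {"xyz": [0, 0, 0], "rot": [0, 0, 0], "jaw": 0.5},
  {"xyz": [0, 0, 0], "rot": [0, 0, 0], "jaw": 0.5},
  {"xyz": [0, 0, -4], "rot": [0, 0, 0], "jaw": 0.5},
  {"xyz": [0, 0, -5], "rot": [0, 0, 0], "jaw": 0.5},
  {"xyz": [0, 0, -3], "rot": [0, 0, 0], "jaw": 0.5},
])

```text
time: 10.3
tcp_pos: [0.5461, -0.4647, 0.1592]
tcp_rot: [[1.0, 0.0, 0.004], [0.0, -1.0, -0.003], [0.004, 0.003, -1.0]]
ft_force: [0.0, -0.2, -0.0]
finger_gap: 0.0642
```

```bash
python3 -c "
from h import *
st();cap('top','top1')
p=cv2.imread('pics/top1.png'); cv2.imwrite('pics/c8.png',cv2.resize(p[190:350,360:580],None,fx=3.6,fy=3.6,interpolation=cv2.INTER_CUBIC))
cap('wrist','wr6')"
```

```text
t 10.3 p [ 0.5461 -0.4647  0.1592] gap 0.0642 F [ 0.  -0.2 -0. ]
[[1.0, 0.0, 0.004], [0.0, -1.0, -0.003], [0.004, 0.003, -1.0]] j [ 0.33  0.68  0.52  1.43 -0.36  1.12 -0.65]
```

View pics/c8.png

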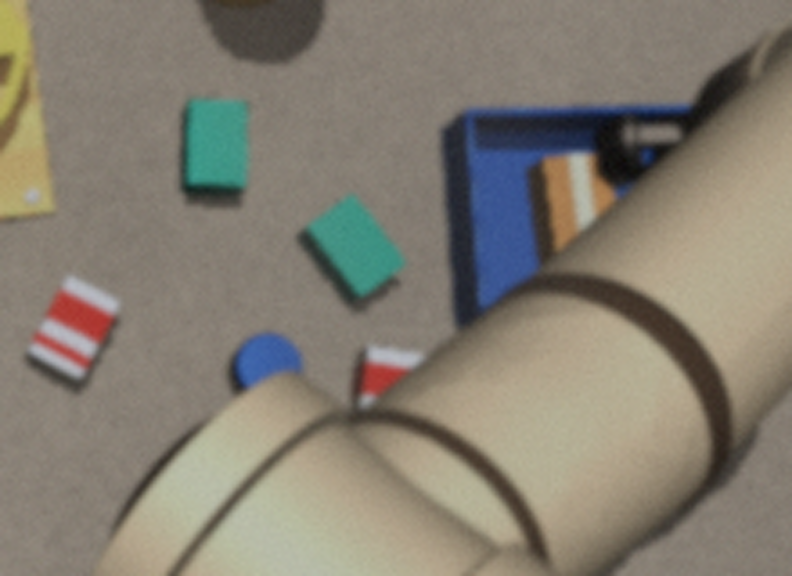

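View pics/wr6.png

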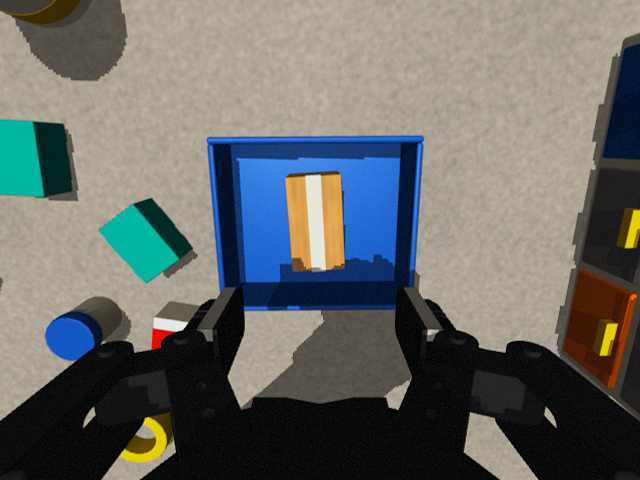

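The carton is in the bin, and the wrist view shows it at (316,222). Next, carton B.

```bash
python3 -c "
from h import *
go(.4295,-.3319,.10,-98.9)"
```

```text
t 10.4 p [ 0.5474 -0.466   0.1613] yaw -90.0 gap 0.0641 F [ 0.8 -0.9 -0.1] j7 -0.65
rotz 8.9 | shift before rot [-11.83 -13.45   5.96] | shift after rot [-13.73 -11.42   6.13]
full rotvec to target [ 0.3 -0.5  8.9]
```

Call:
play_rows([
  {"xyz": [-3.8, -4.4, 0], "rot": [0, 0, 0], "jaw": 0.4},
  {"xyz": [-4, -4.5, 1], "rot": [0, 0, 0], "jaw": 0.4},
  {"xyz": [-4, -4.5, 2.5], "rot": [0, 0, 8.9], "jaw": 0.4},
  {"xyz": [0, 0, 2.5], "rot": [0, 0, 0], "jaw": 0.4},
  {"xyz": [0, 0, 0], "rot": [0, 0, 0], "jaw": 0.4},
])

```text
time: 11.02
tcp_pos: [0.4274, -0.3297, 0.0948]
tcp_rot: [[0.988, -0.154, -0.003], [-0.154, -0.988, 0.002], [-0.003, -0.002, -1.0]]
ft_force: [0.9, 0.1, -0.5]
finger_gap: 0.0596
```

```bash
python3 -c "
from h import *
go(.4295,-.3319,-.014,-98.9);cap('wrist','wr7')"
```

```text
t 11.03 p [ 0.4274 -0.3297  0.0948] yaw -98.8 gap 0.0596 F [ 0.9  0.1 -0.5] j7 -0.81
rotz 0.1 | shift before rot [ 0.27  0.21 10.88] | shift after rot [ 0.24  0.19 10.88]
full rotvec to target [-0.1  0.2  0.1]
```

View pics/wr7.png

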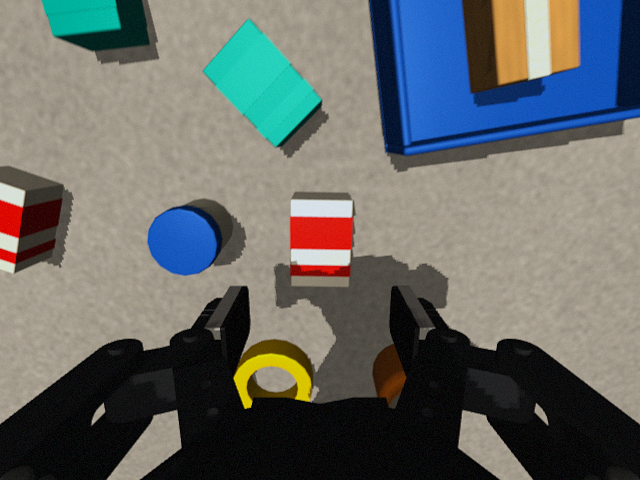

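```bash
python3 -c "
from h import *
c=load('wr7')
X=[atz(c,*p,.036)[:2] for p in [(291,200),(353,200),(350,286),(291,284)]]
m=np.mean(X,0);print(np.round(X,4),m,[np.degrees(np.arctan2(*(X[i]-X[j])[::-1])) for i,j in((0,3),(1,2))])
print('tub',atz(c,184,240,.05))
p=cv2.imread('pics/wr7.png')
print('jar',atd('wr7',385,375))
go(m[0],m[1],-.014,-98.9)
"
```

```text
[[ 0.4606 -0.316 ]
 [ 0.4545 -0.3551]
 [ 0.396  -0.3454]
 [ 0.4037 -0.3058]] [ 0.428697   -0.33059208] [np.float64(-10.118499454668186), np.float64(-9.402855263350865)]
tub [ 0.44836359 -0.24766238  0.05      ]
jar [ 0.31903029 -0.36200582  0.03235469]
t 11.07 p [ 0.4288 -0.3312  0.096 ] yaw -98.9 gap 0.0597 F [ 0.5 -0.2 -0.5] j7 -0.81
rotz 0.0 | shift before rot [-1.0e-02 -6.0e-02  1.1e+01] | shift after rot [-0.02 -0.06 11.  ]
full rotvec to target [0. 0. 0.]
```

Call:
play_rows([
  {"xyz": [0, -0.06, 3], "rot": [0, 0, 0], "jaw": 0.35},
  {"xyz": [0, 0, 4], "rot": [0, 0, 0], "jaw": 0.35},
  {"xyz": [0, 0, 2.5], "rot": [0, 0, 0], "jaw": 0.35},
  {"xyz": [0, 0, 1], "rot": [0, 0, 0], "jaw": 0.35},
  {"xyz": [0, 0, 0.4], "rot": [0, 0, 0], "jaw": 0.35},
  {"xyz": [0, 0, 0], "rot": [0, 0, 0], "jaw": -0.4},
  {"xyz": [0, 0, 0], "rot": [0, 0, 0], "jaw": -0.4},
  {"xyz": [0, 0, 0], "rot": [0, 0, 0], "jaw": -0.6},
  {"xyz": [0, 0, 0], "rot": [0, 0, 0], "jaw": -0.6},
])

```text
time: 12.2
tcp_pos: [0.4297, -0.3314, -0.0118]
tcp_rot: [[0.988, -0.155, 0.002], [-0.155, -0.988, -0.001], [0.002, 0.001, -1.0]]
ft_force: [-0.7, 0.3, 7.0]
finger_gap: 0.0387
```

Call:
play_rows([
  {"xyz": [0, 0, -1], "rot": [0, 0, 0], "jaw": -0.6},
  {"xyz": [0, 0, -3], "rot": [0, 0, 0], "jaw": -0.6},
  {"xyz": [0, 0, -4], "rot": [0, 0, 0], "jaw": -0.6},
  {"xyz": [0, 0, -4], "rot": [0, 0, 0], "jaw": -0.6},
  {"xyz": [0, 0, -2], "rot": [0, 0, 0], "jaw": -0.6},
])

```text
time: 12.82
tcp_pos: [0.4294, -0.3312, 0.1296]
tcp_rot: [[0.988, -0.155, 0.002], [-0.155, -0.988, -0.001], [0.003, 0.001, -1.0]]
ft_force: [-0.4, 0.5, -1.4]
finger_gap: 0.0386
```

```bash
python3 -c "
from h import *
go(.56,.2575,.13,-31.5)"
```

```text
t 12.82 p [ 0.4294 -0.3312  0.1296] yaw -98.9 gap 0.0386 F [-0.4  0.5 -1.4] j7 -0.84
rotz -67.4 | shift before rot [  3.8  -60.18  -0.08] | shift after rot [ 5.702e+01 -1.962e+01 -4.000e-02]
full rotvec to target [  0.1  -0.1 -67.4]
```

Call:
play_rows([
  {"xyz": [0, 0, 0], "rot": [0, 0, -7], "jaw": -0.6},
  {"xyz": [0, 0, 0], "rot": [0, 0, -10], "jaw": -0.6},
  {"xyz": [0, 0, 0], "rot": [0, 0, -10], "jaw": -0.6},
  {"xyz": [0, 0, 0], "rot": [0, 0, -10], "jaw": -0.6},
  {"xyz": [0, 0, 0], "rot": [0, 0, -10], "jaw": -0.6},
  {"xyz": [0, 0, 0], "rot": [0, 0, -10], "jaw": -0.6},
  {"xyz": [0, 0, 0], "rot": [0, 0, -10.4], "jaw": -0.6},
  {"xyz": [3, -1, 0], "rot": [0, 0, 0], "jaw": -0.6},
  {"xyz": [5, -1.7, 0], "rot": [0, 0, 0], "jaw": -0.6},
  {"xyz": [5, -1.7, 0], "rot": [0, 0, 0], "jaw": -0.6},
])

```text
time: 14.08
tcp_pos: [0.4588, -0.1957, 0.1273]
tcp_rot: [[0.524, 0.852, -0.0], [0.852, -0.524, -0.0], [-0.0, -0.0, -1.0]]
ft_force: [0.5, -0.2, -1.6]
finger_gap: 0.0392
```

Call:
play_rows([
  {"xyz": [5, -1.7, 0], "rot": [0, 0, 0], "jaw": -0.6},
  {"xyz": [5, -1.7, 0], "rot": [0, 0, 0], "jaw": -0.6},
  {"xyz": [5, -1.7, 0], "rot": [0, 0, 0], "jaw": -0.6},
  {"xyz": [5, -1.7, 0], "rot": [0, 0, 0], "jaw": -0.6},
  {"xyz": [5, -1.7, 0], "rot": [0, 0, 0], "jaw": -0.6},
  {"xyz": [5, -1.7, 0], "rot": [0, 0, 0], "jaw": -0.6},
  {"xyz": [5, -1.7, 0], "rot": [0, 0, 0], "jaw": -0.6},
  {"xyz": [5, -1.7, 0], "rot": [0, 0, 0], "jaw": -0.6},
  {"xyz": [3, -1.1, 0], "rot": [0, 0, 0], "jaw": -0.6},
  {"xyz": [0, 0, 0], "rot": [0, 0, 0], "jaw": -0.6},
])

```text
time: 15.32
tcp_pos: [0.5574, 0.2506, 0.1269]
tcp_rot: [[0.518, 0.856, -0.0], [0.856, -0.518, 0.001], [0.001, -0.001, -1.0]]
ft_force: [0.5, 0.6, -1.7]
finger_gap: 0.0388
```

```bash
python3 -c "
from h import *
go(.56,.2575,.006,-31.5);cap('wrist','wr8')"
```

```text
t 15.32 p [0.5574 0.2506 0.1269] yaw -31.2 gap 0.0388 F [ 0.5  0.6 -1.7] j7 -0.95
rotz 0.3 | shift before rot [ 0.72 -0.12 12.09] | shift after rot [ 0.72 -0.14 12.09]
full rotvec to target [-0.1 -0.   0.3]
```

View pics/wr8.png

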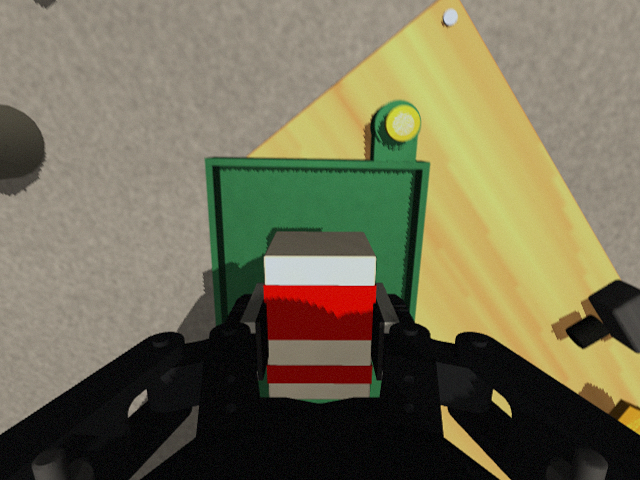

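Call:
play_rows([
  {"xyz": [0.72, -0.14, 2], "rot": [0, 0, 0.3], "jaw": -0.6},
  {"xyz": [0, 0, 4], "rot": [0, 0, 0], "jaw": -0.6},
  {"xyz": [0, 0, 4], "rot": [0, 0, 0], "jaw": -0.6},
  {"xyz": [0, 0, 1.5], "rot": [0, 0, 0], "jaw": -0.6},
  {"xyz": [0, 0, 0.4], "rot": [0, 0, 0], "jaw": -0.6},
  {"xyz": [0, 0, 0.2], "rot": [0, 0, 0], "jaw": -0.6},
  {"xyz": [0, 0, 0], "rot": [0, 0, 0], "jaw": -0.6},
])

```text
time: 16.25
tcp_pos: [0.562, 0.2539, 0.0073]
tcp_rot: [[0.527, 0.85, 0.002], [0.85, -0.527, 0.001], [0.002, 0.001, -1.0]]
ft_force: [-0.3, 0.4, -2.0]
finger_gap: 0.0387
```

Call:
play_rows([
  {"xyz": [0, 0, 0.3], "rot": [0, 0, 0], "jaw": -0.6},
  {"xyz": [0, 0, 0], "rot": [0, 0, 0], "jaw": -0.6},
  {"xyz": [0, 0, 0], "rot": [0, 0, 0], "jaw": 0.25},
  {"xyz": [0, 0, 0], "rot": [0, 0, 0], "jaw": 0.25},
  {"xyz": [0, 0, 0], "rot": [0, 0, 0], "jaw": 0.25},
  {"xyz": [0, 0, -2], "rot": [0, 0, 0], "jaw": 0.25},
  {"xyz": [0, 0, -5], "rot": [0, 0, 0], "jaw": 0.25},
  {"xyz": [0, 0, -5], "rot": [0, 0, 0], "jaw": 0.25},
])

```text
time: 17.25
tcp_pos: [0.5609, 0.2534, 0.1253]
tcp_rot: [[0.527, 0.85, 0.0], [0.85, -0.527, -0.0], [0.0, 0.0, -1.0]]
ft_force: [0.3, 1.3, 0.2]
finger_gap: 0.0534
```

```bash
python3 -c "
from h import *
go(.4757,-.1205,.10,-120);cap('wrist','wr9');cap('top','top2')"
```

```text
t 17.25 p [0.5609 0.2534 0.1253] yaw -31.8 gap 0.0534 F [0.3 1.3 0.2] j7 -0.96
rotz 88.2 | shift before rot [-36.27  12.46   2.53] | shift after rot [11.31 36.64  2.53]
full rotvec to target [ 0.  -0.  88.2]
```

View pics/wr9.png

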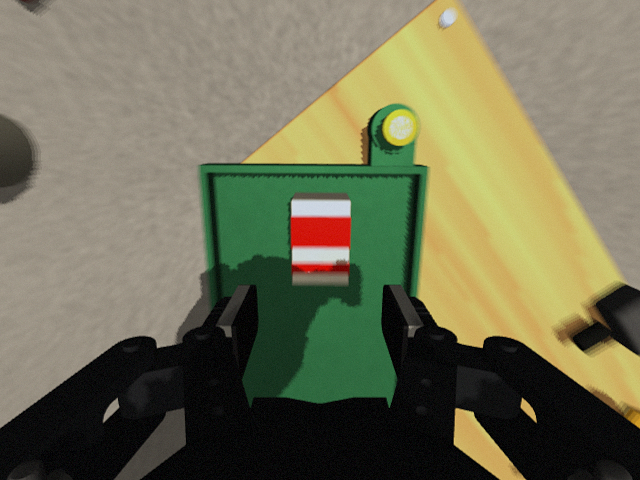

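View pics/top2.png

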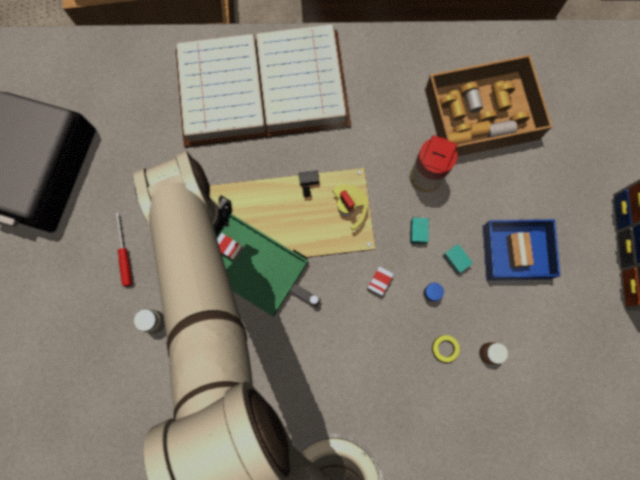

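```bash
python3 -c "
from h import *
go(.4757,-.1205,.08,60)"
```

```text
t 17.35 p [0.5659 0.2556 0.131 ] yaw -31.8 gap 0.053 F [ 1.2 -0.2  0.5] j7 -0.96
rotz -91.8 | shift before rot [-36.76  12.13   4.78] | shift after rot [-11.   -37.08   5.1 ]
full rotvec to target [  0.8  -0.2 -91.8]
```

Call:
play_rows([
  {"xyz": [-3, 1, 0], "rot": [0, 0, 0], "jaw": 0.35},
  {"xyz": [-5, 1.65, 0], "rot": [0, 0, 0], "jaw": 0.35},
  {"xyz": [-5, 1.65, 0], "rot": [0, 0, 0], "jaw": 0.35},
  {"xyz": [-5, 1.65, 0], "rot": [0, 0, 0], "jaw": 0.35},
  {"xyz": [-5, 1.65, 0], "rot": [0, 0, 0], "jaw": 0.35},
  {"xyz": [-5, 1.65, 0], "rot": [0, 0, 0], "jaw": 0.35},
  {"xyz": [-5, 1.65, 0], "rot": [0, 0, 0], "jaw": 0.35},
  {"xyz": [-3.76, 1.23, 0], "rot": [0, 0, -10], "jaw": 0.35},
  {"xyz": [0, 0, 0], "rot": [0, 0, -10.5], "jaw": 0.35},
  {"xyz": [0, 0, 0], "rot": [0, 0, -10.5], "jaw": 0.35},
])

```text
time: 18.6
tcp_pos: [0.4703, -0.1238, 0.1238]
tcp_rot: [[0.01, 1.0, 0.001], [1.0, -0.01, -0.0], [-0.0, 0.001, -1.0]]
ft_force: [-0.3, -0.6, -0.5]
finger_gap: 0.0573
```

Call:
play_rows([
  {"xyz": [0, 0, 1], "rot": [0, 0, -10.5], "jaw": 0.35},
  {"xyz": [0, 0, 1], "rot": [0, 0, -10.5], "jaw": 0.35},
  {"xyz": [0, 0, 1], "rot": [0, 0, -10.5], "jaw": 0.35},
  {"xyz": [0, 0, 1], "rot": [0, 0, -10.5], "jaw": 0.35},
  {"xyz": [0, 0, 0], "rot": [0, 0, -10.5], "jaw": 0.35},
  {"xyz": [0, 0, 0], "rot": [0, 0, -8.3], "jaw": 0.35},
  {"xyz": [0, 0, 0], "rot": [0, 0, 0], "jaw": 0.35},
])

```text
time: 19.48
tcp_pos: [0.4706, -0.1231, 0.0835]
tcp_rot: [[-0.865, 0.501, 0.001], [0.501, 0.865, -0.0], [-0.001, 0.0, -1.0]]
ft_force: [-0.0, -0.2, -0.4]
finger_gap: 0.0578
```

```bash
python3 -c "
from h import *
go(.4757,-.1205,-.006,60);cap('wrist','wr10')"
```

```text
t 19.48 p [ 0.4706 -0.1231  0.0835] yaw 59.9 gap 0.0578 F [-0.  -0.2 -0.4] j7 1.22
rotz -0.1 | shift before rot [-0.31  0.48  8.95] | shift after rot [-0.31  0.48  8.95]
full rotvec to target [ 0.   0.  -0.1]
```

View pics/wr10.png

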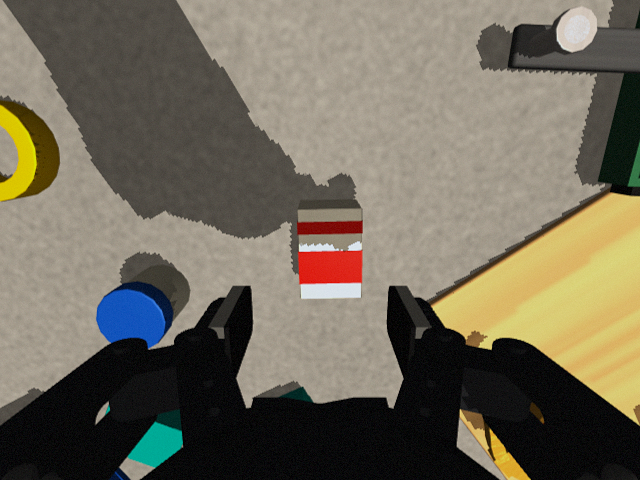

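```bash
python3 -c "
from h import *
c=load('wr10')
X=[atz(c,*p,.036)[:2] for p in [(298,208),(362,208),(361,298),(300,298)]]
m=np.mean(X,0);print(np.round(X,4),m,[np.degrees(np.arctan2(*(X[i]-X[j])[::-1])) for i,j in((0,3),(1,2))])
go(m[0],m[1],-.006,60)
"
```

```text
[[ 0.4395 -0.1199]
 [ 0.4592 -0.0861]
 [ 0.5116 -0.1151]
 [ 0.4915 -0.1497]] [ 0.47546859 -0.1177063 ] [np.float64(150.1991451319678), np.float64(151.09456572663464)]
t 19.52 p [ 0.4706 -0.1231  0.0835] yaw 59.8 gap 0.0577 F [-0.2  0.3  0.2] j7 1.22
rotz -0.2 | shift before rot [-0.15  0.71  8.95] | shift after rot [-0.16  0.71  8.95]
full rotvec to target [ 0.   0.  -0.2]
```

Call:
play_rows([
  {"xyz": [-0.2, 0.62, 1], "rot": [0, 0, -0.5], "jaw": 0.35},
  {"xyz": [0, 0, 3], "rot": [0, 0, 0], "jaw": 0.35},
  {"xyz": [0, 0, 3], "rot": [0, 0, 0], "jaw": 0.35},
  {"xyz": [0, 0, 1.5], "rot": [0, 0, 0], "jaw": 0.35},
  {"xyz": [0, 0, 0.6], "rot": [0, 0, 0], "jaw": 0.35},
  {"xyz": [0, 0, 0], "rot": [0, 0, 0], "jaw": -0.4},
  {"xyz": [0, 0, 0], "rot": [0, 0, 0], "jaw": -0.4},
  {"xyz": [0, 0, 0], "rot": [0, 0, 0], "jaw": -0.6},
  {"xyz": [0, 0, 0], "rot": [0, 0, 0], "jaw": -0.6},
])

```text
time: 20.65
tcp_pos: [0.4756, -0.1187, -0.0075]
tcp_rot: [[-0.87, 0.492, 0.001], [0.492, 0.87, -0.0], [-0.001, 0.0, -1.0]]
ft_force: [-0.4, -0.1, 0.6]
finger_gap: 0.0385
```

Call:
play_rows([
  {"xyz": [0, 0, -1], "rot": [0, 0, 0], "jaw": -0.6},
  {"xyz": [0, 0, -3], "rot": [0, 0, 0], "jaw": -0.6},
  {"xyz": [0, 0, -4], "rot": [0, 0, 0], "jaw": -0.6},
  {"xyz": [0, 0, -4], "rot": [0, 0, 0], "jaw": -0.6},
  {"xyz": [0, 0, -1.5], "rot": [0, 0, 0], "jaw": -0.6},
  {"xyz": [0, 0, 0], "rot": [0, 0, 0], "jaw": -0.6},
])

```text
time: 21.4
tcp_pos: [0.4759, -0.1186, 0.1279]
tcp_rot: [[-0.87, 0.492, 0.002], [0.492, 0.87, -0.0], [-0.002, 0.001, -1.0]]
ft_force: [-0.7, -0.1, -0.8]
finger_gap: 0.0388
```

```bash
python3 -c "
from h import *
go(.5204,.1937,.13,-31.8)"
```

```text
t 21.4 p [ 0.4759 -0.1186  0.1279] yaw 60.5 gap 0.0388 F [-0.7 -0.1 -0.8] j7 1.22
rotz 92.3 | shift before rot [11.5  29.38 -0.22] | shift after rot [ 28.89 -12.68  -0.21]
full rotvec to target [ 0.1  0.1 92.3]
```

Call:
play_rows([
  {"xyz": [1.5, 4, 0], "rot": [0, 0, 0], "jaw": -0.6},
  {"xyz": [2, 5, 0], "rot": [0, 0, 0], "jaw": -0.6},
  {"xyz": [2, 5, 0], "rot": [0, 0, 0], "jaw": -0.6},
  {"xyz": [2, 5, 0], "rot": [0, 0, 0], "jaw": -0.6},
  {"xyz": [2, 5, 0], "rot": [0, 0, 0], "jaw": -0.6},
  {"xyz": [2, 5.38, 0], "rot": [0, 0, 10], "jaw": -0.6},
  {"xyz": [0, 0, 0], "rot": [0, 0, 10.3], "jaw": -0.6},
  {"xyz": [0, 0, 0], "rot": [0, 0, 10.3], "jaw": -0.6},
  {"xyz": [0, 0, 0], "rot": [0, 0, 10.3], "jaw": -0.6},
  {"xyz": [0, 0, 0], "rot": [0, 0, 10.3], "jaw": -0.6},
])

```text
time: 22.65
tcp_pos: [0.5181, 0.1932, 0.1245]
tcp_rot: [[-0.156, 0.988, -0.004], [0.988, 0.156, -0.002], [-0.001, -0.004, -1.0]]
ft_force: [-0.5, -0.1, -1.1]
finger_gap: 0.0388
```

Call:
play_rows([
  {"xyz": [0, 0, 0], "rot": [0, 0, 10.3], "jaw": -0.6},
  {"xyz": [0, 0, 0], "rot": [0, 0, 10.3], "jaw": -0.6},
  {"xyz": [0, 0, 0], "rot": [0, 0, 10.3], "jaw": -0.6},
  {"xyz": [0, 0, 0], "rot": [0, 0, 10.3], "jaw": -0.6},
  {"xyz": [0, 0, 0], "rot": [0, 0, 0], "jaw": -0.6},
])

```text
time: 23.28
tcp_pos: [0.5184, 0.1933, 0.1249]
tcp_rot: [[0.527, 0.85, -0.003], [0.85, -0.527, -0.002], [-0.003, -0.002, -1.0]]
ft_force: [0.1, -0.4, -1.3]
finger_gap: 0.0388
```

```bash
python3 -c "
from h import *
go(.5204,.1937,.009,-31.8);cap('wrist','wr11')"
```

```text
t 23.27 p [0.5184 0.1933 0.1249] yaw -31.8 gap 0.0388 F [ 0.1 -0.4 -1.3] j7 -0.9
rotz 0.0 | shift before rot [ 0.18  0.17 11.59] | shift after rot [ 0.14  0.15 11.59]
full rotvec to target [-0.1  0.2  0. ]
```

View pics/wr11.png

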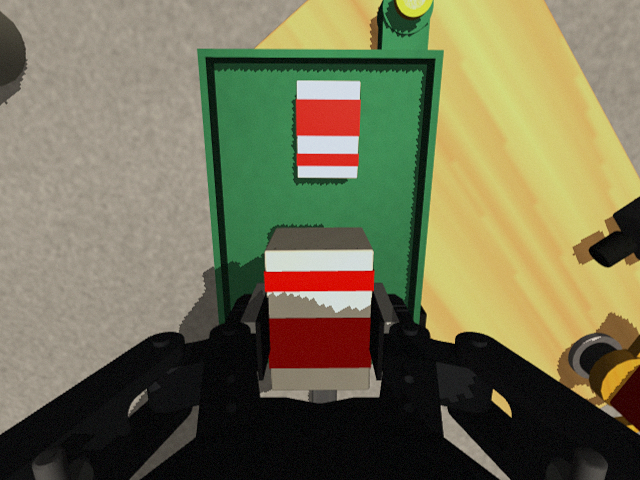

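Wrist view: carton B lies in the tray at (328,130), and carton A is in the jaws in line with it, so there is room. Lowering.

Call:
play_rows([
  {"xyz": [0.14, 0.15, 2], "rot": [0, 0, 0], "jaw": -0.6},
  {"xyz": [0, 0, 4], "rot": [0, 0, 0], "jaw": -0.6},
  {"xyz": [0, 0, 3.5], "rot": [0, 0, 0], "jaw": -0.6},
  {"xyz": [0, 0, 1.4], "rot": [0, 0, 0], "jaw": -0.6},
  {"xyz": [0, 0, 0.5], "rot": [0, 0, 0], "jaw": -0.6},
  {"xyz": [0, 0, 0.2], "rot": [0, 0, 0], "jaw": -0.6},
  {"xyz": [0, 0, 0], "rot": [0, 0, 0], "jaw": -0.6},
])

```text
time: 24.2
tcp_pos: [0.5227, 0.1946, 0.012]
tcp_rot: [[0.528, 0.849, 0.002], [0.849, -0.528, 0.001], [0.002, 0.001, -1.0]]
ft_force: [-0.8, 0.5, -0.6]
finger_gap: 0.0387
```

Call:
play_rows([
  {"xyz": [0, 0, 0], "rot": [0, 0, 0], "jaw": 0.25},
  {"xyz": [0, 0, 0], "rot": [0, 0, 0], "jaw": 0.25},
  {"xyz": [0, 0, 0], "rot": [0, 0, 0], "jaw": 0.25},
  {"xyz": [0, 0, -2], "rot": [0, 0, 0], "jaw": 0.25},
  {"xyz": [0, 0, -5], "rot": [0, 0, 0], "jaw": 0.25},
  {"xyz": [0, 0, -5], "rot": [0, 0, 0], "jaw": 0.25},
  {"xyz": [0, 0, -1], "rot": [0, 0, 0], "jaw": 0.25},
  {"xyz": [0, 0, 0], "rot": [0, 0, 0], "jaw": 0.25},
])

```text
time: 25.2
tcp_pos: [0.5221, 0.1945, 0.1417]
tcp_rot: [[0.528, 0.849, 0.001], [0.849, -0.528, 0.001], [0.001, 0.001, -1.0]]
ft_force: [0.7, -1.1, -0.8]
finger_gap: 0.0533
```

```bash
python3 -c "
from h import *
cap('wrist','wr12');cap('top','top3')
p=cv2.imread('pics/top3.png'); cv2.imwrite('pics/c9.png',cv2.resize(p[165:365,180:500],None,fx=2.5,fy=2.5,interpolation=cv2.INTER_CUBIC))
go(.447,-.2465,.1,-31.8)"
```

```text
t 25.3 p [0.5207 0.1939 0.1397] yaw -31.9 gap 0.0535 F [-0.4 -0.5 -0.1] j7 -0.9
rotz -0.1 | shift before rot [-41.28  17.01   4.02] | shift after rot [-41.31  16.95   3.97]
full rotvec to target [-0.1  0.1 -0.1]
```

View pics/wr12.png

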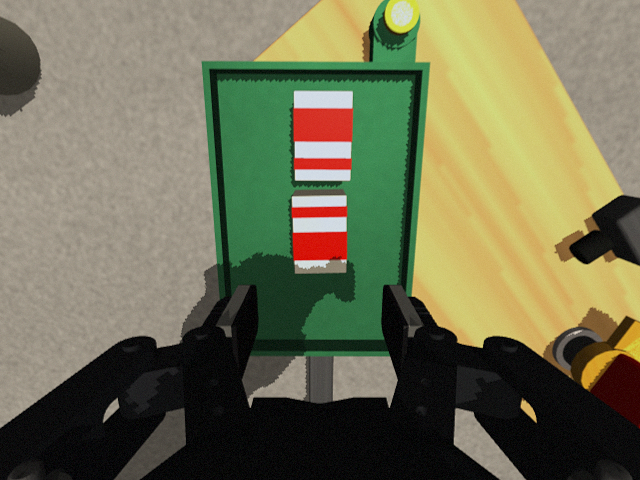

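View pics/c9.png

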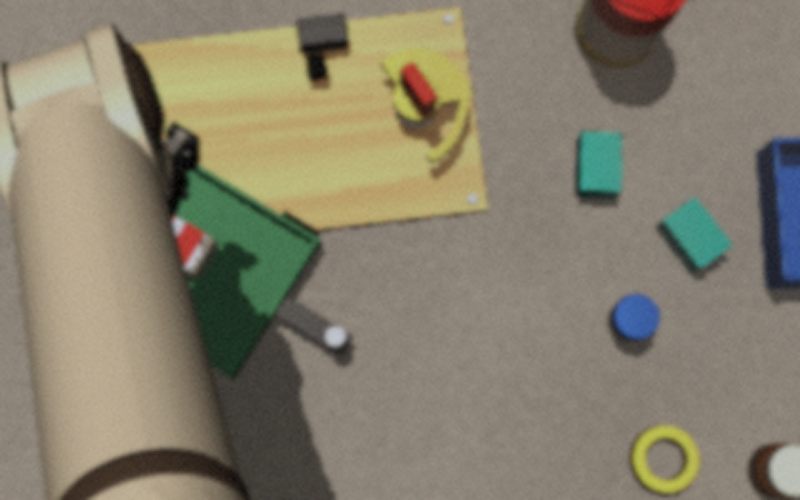

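Call:
play_rows([
  {"xyz": [-3, 1.3, 0], "rot": [0, 0, 0], "jaw": 0.6},
  {"xyz": [-5, 2.05, 0], "rot": [0, 0, 0], "jaw": 0.6},
  {"xyz": [-5, 2.05, 0], "rot": [0, 0, 0], "jaw": 0.6},
  {"xyz": [-5, 2.05, 0], "rot": [0, 0, 0], "jaw": 0.6},
  {"xyz": [-5, 2.05, 0], "rot": [0, 0, 0], "jaw": 0.6},
  {"xyz": [-5, 2.05, 0], "rot": [0, 0, 0], "jaw": 0.6},
  {"xyz": [-5, 2.05, 0], "rot": [0, 0, 0], "jaw": 0.6},
  {"xyz": [-5, 2.05, 1], "rot": [0, 0, 0], "jaw": 0.6},
  {"xyz": [-3.3, 1.35, 2], "rot": [0, 0, 0], "jaw": 0.6},
  {"xyz": [0, 0, 1], "rot": [0, 0, 0], "jaw": 0.6},
])

```text
time: 26.55
tcp_pos: [0.4449, -0.2491, 0.0985]
tcp_rot: [[0.533, 0.846, -0.004], [0.846, -0.533, -0.0], [-0.003, -0.004, -1.0]]
ft_force: [-0.2, 1.1, -0.5]
finger_gap: 0.0686
```

```bash
python3 -c "
from h import *
cap('wrist','wr13')
go(.447,-.2465,.002)"
```

```text
t 26.6 p [ 0.445  -0.2464  0.0975] yaw -32.1 gap 0.068 F [-0.8  1.2 -0.2] j7 0.05
rotz -0.0 | shift before rot [0.11 0.23 9.55] | shift after rot [0.09 0.18 9.55]
full rotvec to target [-0.3  0.1  0. ]
```

View pics/wr13.png

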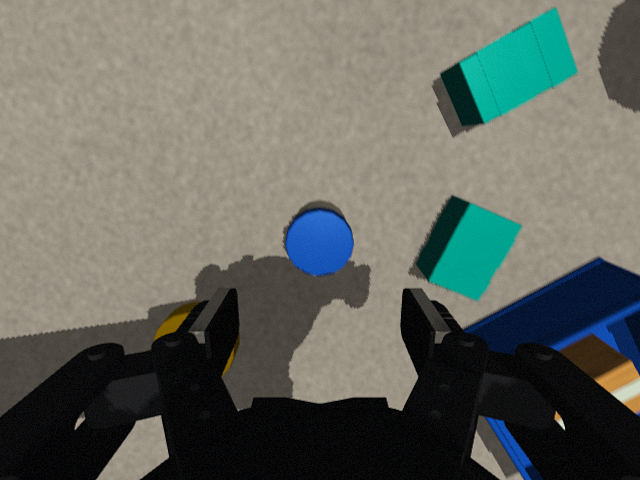

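```bash
python3 -c "
from h import *
c=load('wr13'); t=atz(c,319.5,242,.05);print(t)
R=np.array(robot.state()['tcp_rot'])
for p,z in [((435,275),.036),((453,197),.036),((418,268),0),((480,300),.036)]:
  q=atz(c,*p,z); print(q,np.round((R.T@(q-t))*100,2))
q=atd('wr13',180,320);print(q,(R.T@(q-t))*100)
go(t[0],t[1],.002)"
```

```text
[ 0.44767268 -0.24358683  0.05      ]
[ 0.50015444 -0.3094461   0.036     ] [-2.79  7.95  1.36]
[ 0.53483755 -0.26746402  0.036     ] [2.61 8.66 1.35]
[ 0.49445873 -0.31555672  0.        ] [-3.61  7.81  4.96]
[ 0.51825529 -0.34305584  0.036     ] [-4.68 11.27  1.34]
[ 0.32102217 -0.24586223  0.02269032] [ -6.91123611 -10.5964236    2.80429716]
t 26.6 p [ 0.445  -0.2464  0.0975] yaw -32.1 gap 0.068 F [-0.8  1.2 -0.2] j7 0.05
rotz -0.0 | shift before rot [0.39 0.13 9.55] | shift after rot [0.38 0.08 9.55]
full rotvec to target [-0.3  0.1  0. ]
```

Call:
play_rows([
  {"xyz": [0.25, 0.15, 2], "rot": [0, 0, 0], "jaw": 0.5},
  {"xyz": [0, 0, 3], "rot": [0, 0, 0], "jaw": 0.5},
  {"xyz": [0, 0, 3], "rot": [0, 0, 0], "jaw": 0.5},
  {"xyz": [0, 0, 1.5], "rot": [0, 0, 0], "jaw": 0.5},
  {"xyz": [0, 0, 0], "rot": [0, 0, 0], "jaw": 0},
  {"xyz": [0, 0, 0], "rot": [0, 0, 0], "jaw": -0.5},
  {"xyz": [0, 0, 0], "rot": [0, 0, 0], "jaw": -0.5},
  {"xyz": [0, 0, 0], "rot": [0, 0, 0], "jaw": -0.5},
  {"xyz": [0, 0, 0], "rot": [0, 0, 0], "jaw": -0.5},
])

```text
time: 27.72
tcp_pos: [0.4508, -0.245, 0.0064]
tcp_rot: [[0.528, 0.849, 0.001], [0.849, -0.528, -0.0], [0.0, 0.001, -1.0]]
ft_force: [0.5, 0.1, -0.2]
finger_gap: 0.0419
```

Call:
play_rows([
  {"xyz": [0, 0, -1], "rot": [0, 0, 0], "jaw": -0.5},
  {"xyz": [0, 0, -3], "rot": [0, 0, 0], "jaw": -0.5},
  {"xyz": [0, 0, -4], "rot": [0, 0, 0], "jaw": -0.5},
  {"xyz": [0, 0, -4], "rot": [0, 0, 0], "jaw": -0.5},
  {"xyz": [0, 0, -1.5], "rot": [0, 0, 0], "jaw": -0.5},
  {"xyz": [0, 0, 0], "rot": [0, 0, 0], "jaw": -0.5},
])

```text
time: 28.48
tcp_pos: [0.4512, -0.245, 0.1419]
tcp_rot: [[0.528, 0.849, 0.002], [0.849, -0.528, -0.001], [0.001, 0.002, -1.0]]
ft_force: [-0.0, 0.8, -1.6]
finger_gap: 0.0419
```

```bash
python3 -c "
from h import *
go(.4838,.134,.13,-31.8);cap('wrist','wr14')"
```

```text
t 28.48 p [ 0.4512 -0.245   0.1419] yaw -31.9 gap 0.0419 F [-0.   0.8 -1.6] j7 0.02
rotz -0.1 | shift before rot [ 33.9  -17.26   1.18] | shift after rot [ 33.93 -17.21   1.19]
full rotvec to target [ 0.1 -0.  -0.1]
```

View pics/wr14.png

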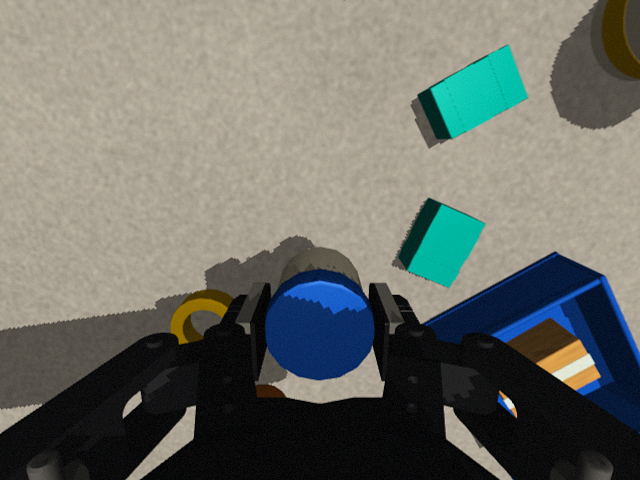

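Call:
play_rows([
  {"xyz": [3, -1.5, 0], "rot": [0, 0, 0], "jaw": -0.5},
  {"xyz": [4.5, -2.3, 0], "rot": [0, 0, 0], "jaw": -0.5},
  {"xyz": [5, -2.5, 0], "rot": [0, 0, 0], "jaw": -0.5},
  {"xyz": [5, -2.5, 0], "rot": [0, 0, 0], "jaw": -0.5},
  {"xyz": [5, -2.5, 0], "rot": [0, 0, 0], "jaw": -0.5},
  {"xyz": [5, -2.5, 0], "rot": [0, 0, 0], "jaw": -0.5},
  {"xyz": [4, -2.1, 0], "rot": [0, 0, 0], "jaw": -0.5},
  {"xyz": [2.4, -1.3, 0], "rot": [0, 0, 0], "jaw": -0.5},
  {"xyz": [0, 0, 0], "rot": [0, 0, 0], "jaw": -0.5},
])

```text
time: 29.65
tcp_pos: [0.4819, 0.1364, 0.1389]
tcp_rot: [[0.524, 0.852, -0.004], [0.852, -0.524, -0.0], [-0.002, -0.003, -1.0]]
ft_force: [-0.1, -0.7, -2.5]
finger_gap: 0.0422
```

```bash
python3 -c "
from h import *
go(.4838,.134,.023,-31.8);cap('wrist','wr15')"
```

```text
t 29.65 p [0.4819 0.1364 0.1389] yaw -31.6 gap 0.0422 F [-0.1 -0.7 -2.5] j7 -0.82
rotz 0.2 | shift before rot [-0.08  0.32 11.59] | shift after rot [-0.1   0.29 11.59]
full rotvec to target [-0.2  0.1  0.2]
```

View pics/wr15.png

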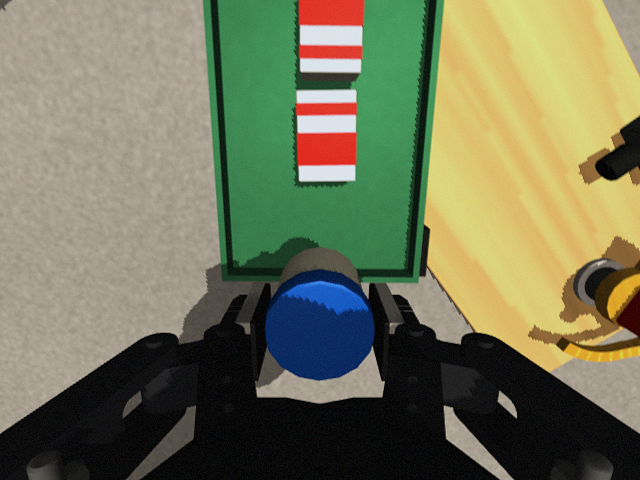

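```bash
python3 -c "
from h import *
c=load('wr15'); p=np.array([.4827,.1355])
x=np.array([-.527,-.85])
for k in (-.022,0,.022): print(k,proj(c,[*(p+k*x),.016]),proj(c,[*(p+k*x),.05]))
e=atz(c,320,275,.036);a=atz(c,325,181,.052); print(e,(e[:2]-p)@x,(a[:2]-p)@x)"
```

```text
-0.022 (np.float64(321.7722367111537), np.float64(198.8099466287952)) (np.float64(321.98091521738576), np.float64(206.27311570580554))
0 (np.float64(321.65459060779426), np.float64(224.90987298114715)) (np.float64(321.8440139745066), np.float64(235.4398448092404))
0.022 (np.float64(321.54154524168894), np.float64(249.98912036436334)) (np.float64(321.7131153189488), np.float64(263.32772622188475))
[0.46212955 0.10471906 0.036     ] 0.03700442345127438 -0.04051739950022577
```

Call:
play_rows([
  {"xyz": [0, 0.1, 2], "rot": [0, 0, 0], "jaw": -0.5},
  {"xyz": [0, 0, 4], "rot": [0, 0, 0], "jaw": -0.5},
  {"xyz": [0, 0, 3.5], "rot": [0, 0, 0], "jaw": -0.5},
  {"xyz": [0, 0, 1.4], "rot": [0, 0, 0], "jaw": -0.5},
  {"xyz": [0, 0, 0.5], "rot": [0, 0, 0], "jaw": -0.5},
  {"xyz": [0, 0, 0.3], "rot": [0, 0, 0], "jaw": -0.5},
  {"xyz": [0, 0, 0], "rot": [0, 0, 0], "jaw": -0.5},
])

```text
time: 30.58
tcp_pos: [0.4852, 0.1335, 0.0248]
tcp_rot: [[0.528, 0.849, 0.001], [0.849, -0.528, 0.001], [0.001, 0.001, -1.0]]
ft_force: [0.6, 0.2, -1.0]
finger_gap: 0.042
```

Call:
play_rows([
  {"xyz": [0, 0, 0.2], "rot": [0, 0, 0], "jaw": -0.5},
  {"xyz": [0, 0, 0], "rot": [0, 0, 0], "jaw": 0.3},
  {"xyz": [0, 0, 0], "rot": [0, 0, 0], "jaw": 0.3},
  {"xyz": [0, 0, 0], "rot": [0, 0, 0], "jaw": 0.3},
  {"xyz": [0, 0, -2], "rot": [0, 0, 0], "jaw": 0.3},
  {"xyz": [0, 0, -5], "rot": [0, 0, 0], "jaw": 0.3},
  {"xyz": [0, 0, -5], "rot": [0, 0, 0], "jaw": 0.3},
  {"xyz": [0, 0, -2], "rot": [0, 0, 0], "jaw": 0.3},
  {"xyz": [-5, 0, 0], "rot": [0, 0, 0], "jaw": -1},
  {"xyz": [-5, -1, 0], "rot": [0, 0, 0], "jaw": -1},
])

```text
time: 31.82
tcp_pos: [0.4232, 0.0526, 0.1625]
tcp_rot: [[0.528, 0.849, 0.002], [0.849, -0.528, 0.0], [0.001, 0.001, -1.0]]
ft_force: [0.6, -0.7, -0.4]
finger_gap: 0.02
```

```bash
python3 -c "
from h import *
st();cap('wrist','wr16');cap('side','side4')"
```

```text
t 31.82 p [0.4232 0.0526 0.1625] gap 0.02 F [ 0.6 -0.7 -0.4]
[[0.528, 0.849, 0.002], [0.849, -0.528, 0.0], [0.001, 0.001, -1.0]] j [-0.38  0.13  0.21  2.15 -0.03  0.87 -0.71]
```

View pics/wr16.png

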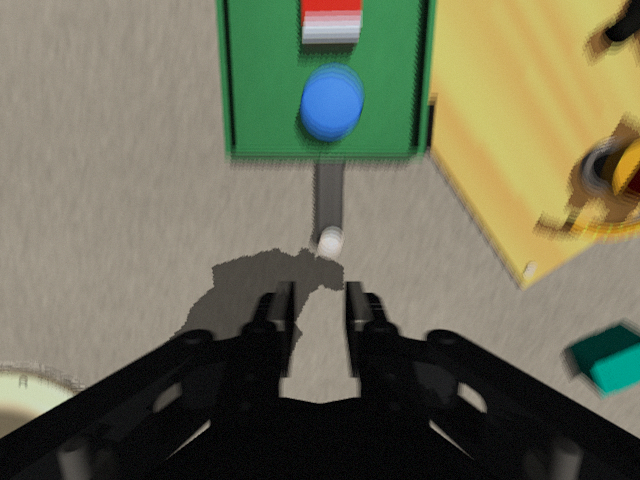

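View pics/side4.png

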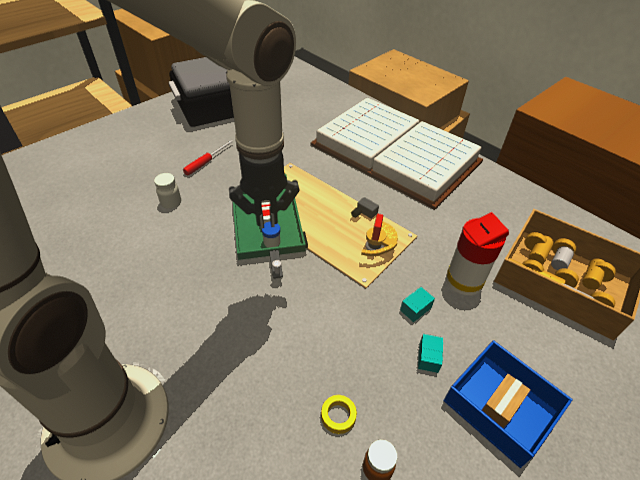

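```bash
python3 -c "
from h import *
go(.3808,.1774,.12,58.2)
c=load('wr16')"
```

```text
t 31.93 p [0.4188 0.0496 0.1614] yaw -32.2 gap 0.0045 F [ 0.3 -0.3 -0.7] j7 -0.71
rotz -90.4 | shift before rot [  8.81 -10.01   4.14] | shift after rot [9.96 8.86 4.14]
full rotvec to target [ -0.3   0.  -90.4]
```

Call:
play_rows([
  {"xyz": [0, 0, 0], "rot": [0, 0, -10], "jaw": -1},
  {"xyz": [0, 0, 0], "rot": [0, 0, -10], "jaw": -1},
  {"xyz": [0, 0, 0], "rot": [0, 0, -10], "jaw": -1},
  {"xyz": [0, 0, 0], "rot": [0, 0, -10], "jaw": -1},
  {"xyz": [0, 0, 0], "rot": [0, 0, -10], "jaw": -1},
  {"xyz": [0, 0, 0], "rot": [0, 0, -10], "jaw": -1},
  {"xyz": [0, 0, 0], "rot": [0, 0, -10], "jaw": -1},
  {"xyz": [0, 0, 0], "rot": [0, 0, -10], "jaw": -1},
  {"xyz": [0, 0, 0], "rot": [0, 0, -10.4], "jaw": -1},
])

```text
time: 33.05
tcp_pos: [0.4235, 0.0541, 0.1621]
tcp_rot: [[-0.856, 0.517, 0.0], [0.517, 0.856, 0.0], [-0.0, 0.0, -1.0]]
ft_force: [0.0, 0.4, 0.4]
finger_gap: -0.0003
```

Call:
play_rows([
  {"xyz": [3.3, 2.9, 0], "rot": [0, 0, 0], "jaw": -1},
  {"xyz": [3.3, 3, 0], "rot": [0, 0, 0], "jaw": -1},
  {"xyz": [3.3, 2.9, 2], "rot": [0, 0, 0], "jaw": -1},
  {"xyz": [0, 0, 3], "rot": [0, 0, 0], "jaw": -1},
  {"xyz": [0, 0, 3], "rot": [0, 0, 0], "jaw": -1},
  {"xyz": [0, 0, 0], "rot": [0, 0, 0], "jaw": -1},
])

```text
time: 33.8
tcp_pos: [0.3829, 0.18, 0.0805]
tcp_rot: [[-0.853, 0.522, -0.004], [0.522, 0.853, -0.002], [0.003, -0.004, -1.0]]
ft_force: [-0.1, -0.6, 0.1]
finger_gap: 0.0002
```

```bash
python3 -c "
from h import *
go(.3808,.1774,.01,58.2);cap('wrist','wr17');cap('side','side5')
p=cv2.imread('pics/side5.png'); cv2.imwrite('pics/c10.png',cv2.resize(p[150:300,190:390],None,fx=4,fy=4,interpolation=cv2.INTER_CUBIC))"
```

```text
t 33.8 p [0.3829 0.18   0.0805] yaw 58.5 gap 0.0002 F [-0.1 -0.6  0.1] j7 0.5
rotz 0.3 | shift before rot [ 0.03 -0.3   7.05] | shift after rot [ 0.04 -0.33  7.05]
full rotvec to target [-0.2 -0.1  0.3]
```

View pics/wr17.png

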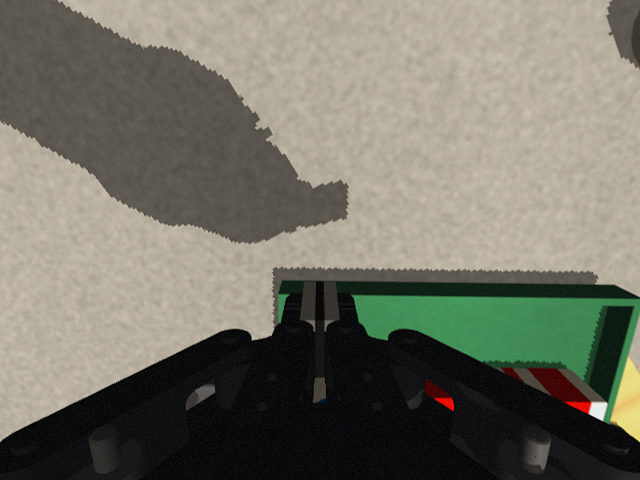

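View pics/c10.png

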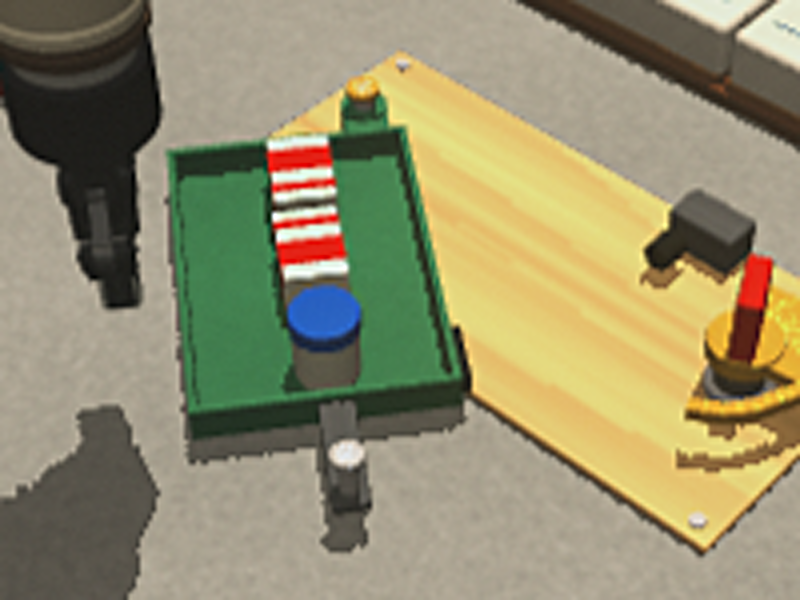

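```bash
python3 -c "
from h import *
c=load('side5')
for z in (.06,.07,.0805,.09,.1,.11,.12): print(z,np.round(proj(c,[.3829,.18,z]),1))
c=load('wr17')
for r in range(268,300,4): print(r,[round(float(atd('wr17',u,r)[2]),3) for u in range(300,340,4)])
print([np.round(atd('wr17',u,r),3) for u,r in ((280,285),(620,290))], np.round(proj(c,[.3829,.18,.0805]),0))"
```

```text
0.06 [223.2 238. ]
0.07 [222.6 235. ]
0.0805 [221.9 231.8]
0.09 [221.3 228.9]
0.1 [220.7 225.8]
0.11 [220.1 222.6]
0.12 [219.4 219.4]
268 [0.002, 0.0, 0.001, 0.001, 0.001, 0.001, 0.001, 0.001, -0.001, 0.001]
272 [-0.0, -0.001, 0.001, 0.001, 0.001, 0.001, 0.0, 0.002, -0.001, 0.001]
276 [0.001, 0.001, 0.001, 0.0, 0.0, 0.001, 0.001, -0.001, 0.001, 0.001]
280 [0.001, 0.001, 0.001, 0.0, 0.001, 0.001, -0.0, 0.001, 0.001, 0.001]
284 [0.02, 0.112, 0.112, 0.112, 0.11, 0.111, 0.112, 0.111, 0.111, 0.019]
288 [0.027, 0.115, 0.114, 0.115, 0.116, 0.116, 0.115, 0.116, 0.116, 0.026]
292 [0.033, 0.12, 0.119, 0.119, 0.119, 0.12, 0.119, 0.12, 0.12, 0.12]
296 [0.114, 0.123, 0.123, 0.122, 0.123, 0.123, 0.123, 0.124, 0.123, 0.122]
[array([0.392, 0.143, 0.021]), array([0.514, 0.338, 0.024])] [319. 281.]
```

Call:
play_rows([
  {"xyz": [0, -0.2, 3], "rot": [0, 0, 0], "jaw": -1},
  {"xyz": [0, 0, 3], "rot": [0, 0, 0], "jaw": -1},
  {"xyz": [0, 0, 1.5], "rot": [0, 0, 0], "jaw": -1},
  {"xyz": [0, 0, 0.6], "rot": [0, 0, 0], "jaw": -1},
  {"xyz": [0, 0, 0.5], "rot": [0, 0, 0], "jaw": -1},
  {"xyz": [0, 0, 0], "rot": [0, 0, 0], "jaw": -1},
])

```text
time: 34.65
tcp_pos: [0.384, 0.1789, -0.0036]
tcp_rot: [[-0.853, 0.522, 0.001], [0.522, 0.853, 0.0], [-0.0, 0.001, -1.0]]
ft_force: [-0.1, -0.3, -0.5]
finger_gap: 0.0001
```

```bash
python3 -c "
from h import *
st();cap('side','side6')
p=cv2.imread('pics/side6.png'); cv2.imwrite('pics/c11.png',cv2.resize(p[150:300,190:390],None,fx=4,fy=4,interpolation=cv2.INTER_CUBIC))"
```

```text
t 34.65 p [ 0.384   0.1789 -0.0036] gap 0.0001 F [-0.1 -0.3 -0.5]
[[-0.853, 0.522, 0.001], [0.522, 0.853, 0.0], [-0.0, 0.001, -1.0]] j [-0.46  0.45 -0.04  2.25  0.04  0.45  0.48]
```

View pics/c11.png

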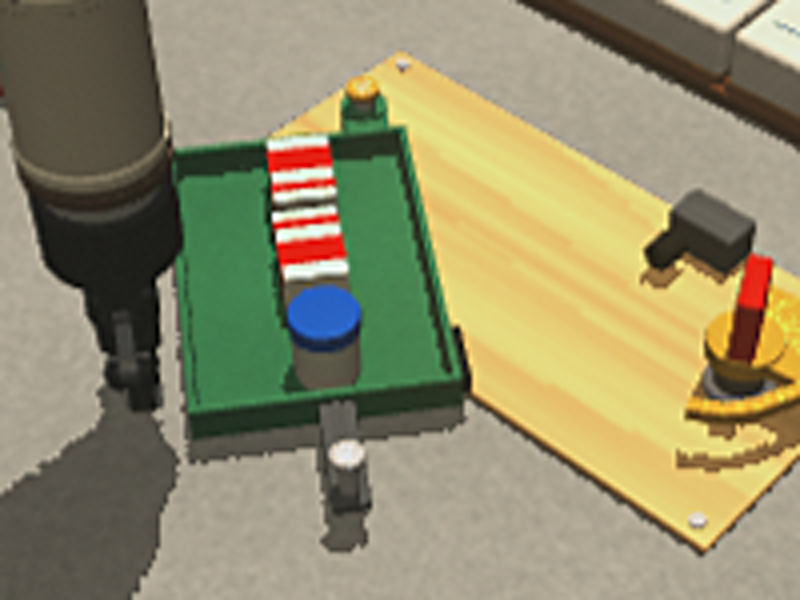

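Call:
play_rows([
  {"xyz": [-0.7, 0, 0], "rot": [0, 0, 0], "jaw": -1},
  {"xyz": [-0.7, 0, 0], "rot": [0, 0, 0], "jaw": -1},
  {"xyz": [-0.3, 0, 0], "rot": [0, 0, 0], "jaw": -1},
  {"xyz": [-0.41, -0.25, 0], "rot": [0, 0, -1], "jaw": -1},
  {"xyz": [-0.41, -0.25, 0], "rot": [0, 0, -1], "jaw": -1},
  {"xyz": [-0.82, -0.5, 0], "rot": [0, 0, -2], "jaw": -1},
  {"xyz": [-0.82, -0.5, 0], "rot": [0, 0, -2], "jaw": -1},
  {"xyz": [-0.82, -0.5, 0], "rot": [0, 0, -2], "jaw": -1},
])

```text
time: 35.7
tcp_pos: [0.4175, 0.1362, -0.004]
tcp_rot: [[-0.918, 0.397, -0.0], [0.397, 0.918, -0.0], [0.0, -0.0, -1.0]]
ft_force: [-0.1, 1.0, 0.2]
finger_gap: -0.0002
```

```bash
python3 -c "
from h import *
st();cap('side','side7')
p=cv2.imread('pics/side7.png'); cv2.imwrite('pics/c12.png',cv2.resize(p[150:300,190:390],None,fx=4,fy=4,interpolation=cv2.INTER_CUBIC))"
```

```text
t 35.7 p [ 0.4175  0.1362 -0.004 ] gap -0.0002 F [-0.1  1.   0.2]
[[-0.918, 0.397, -0.0], [0.397, 0.918, -0.0], [0.0, -0.0, -1.0]] j [-0.31  0.47 -0.08  2.21  0.08  0.47  0.71]
```

View pics/c12.png

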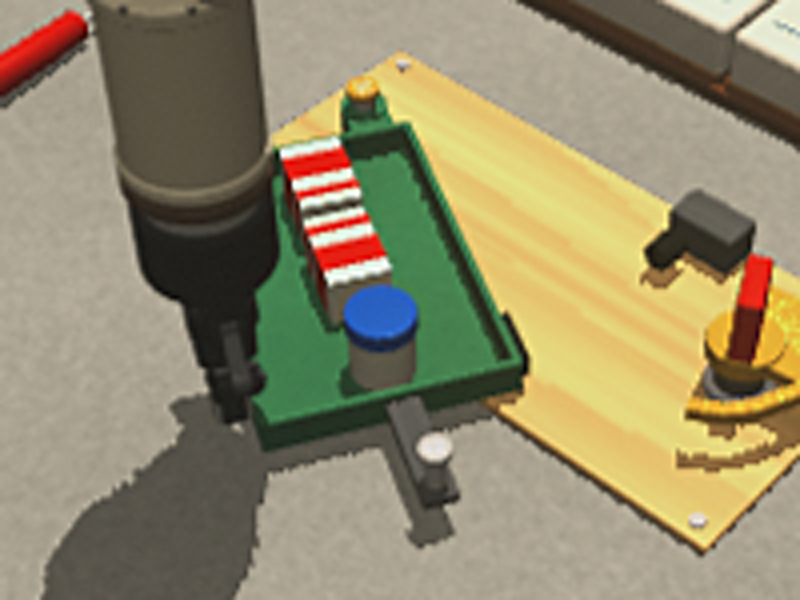

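The tray pivots cleanly with everything standing in place. Continuing the push.

Call:
play_rows([
  {"xyz": [-0.82, -0.5, 0], "rot": [0, 0, -2], "jaw": -1},
  {"xyz": [-0.82, -0.5, 0], "rot": [0, 0, -2], "jaw": -1},
  {"xyz": [-0.82, -0.5, 0], "rot": [0, 0, -2], "jaw": -1},
  {"xyz": [-0.82, -0.5, 0], "rot": [0, 0, -2], "jaw": -1},
  {"xyz": [-0.82, -0.5, 0], "rot": [0, 0, -2], "jaw": -1},
  {"xyz": [-0.82, -0.5, 0], "rot": [0, 0, -2], "jaw": -1},
  {"xyz": [-0.82, -0.5, 0], "rot": [0, 0, -2], "jaw": -1},
  {"xyz": [-0.82, -0.5, 0], "rot": [0, 0, -2], "jaw": -1},
  {"xyz": [-0.82, -0.5, 0], "rot": [0, 0, -2], "jaw": -1},
  {"xyz": [0, 0, 0], "rot": [0, 0, 0], "jaw": -1},
])

```text
time: 37.0
tcp_pos: [0.4768, 0.0732, -0.004]
tcp_rot: [[-0.995, 0.097, 0.0], [0.097, 0.995, -0.0], [-0.0, -0.0, -1.0]]
ft_force: [-0.1, 0.4, -0.2]
finger_gap: -0.0003
```

```bash
python3 -c "
from h import *
st();cap('side','side8');cap('top','top4')
p=cv2.imread('pics/side8.png'); cv2.imwrite('pics/c13.png',cv2.resize(p[150:300,220:420],None,fx=4,fy=4,interpolation=cv2.INTER_CUBIC))
p=cv2.imread('pics/top4.png'); cv2.imwrite('pics/c14.png',cv2.resize(p[165:325,185:385],None,fx=4,fy=4,interpolation=cv2.INTER_CUBIC)[:600])"
```

```text
t 37.0 p [ 0.4768  0.0732 -0.004 ] gap -0.0003 F [-0.1  0.4 -0.2]
[[-0.995, 0.097, 0.0], [0.097, 0.995, -0.0], [-0.0, -0.0, -1.0]] j [-0.07  0.52 -0.16  2.11  0.16  0.53  1.12]
```

View pics/c13.png

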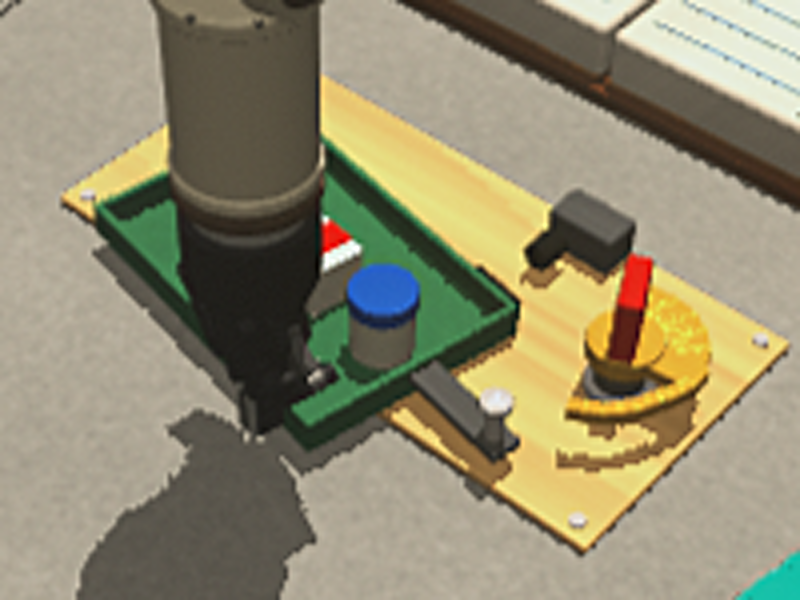

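View pics/c14.png

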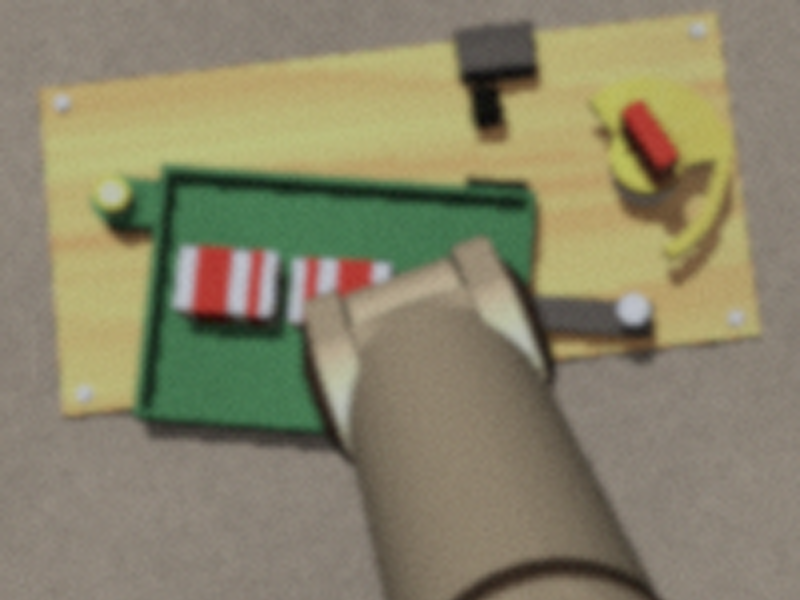

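```bash
python3 -c "
from h import *
c=load('top4');q=lambda U,V,z: atz(c,(U+.5)/4-.5+185,(V+.5)/4-.5+165,z)[:2]
s=q(632,310,.06);pin=q(112,193,.052)
a=lambda v:np.degrees(np.arctan2(v[1],v[0]))
print(s,'stud ang',a(s-pin),'r',np.linalg.norm(s-pin), 'tray far wall', a(q(530,190,.036)-q(165,168,.036)))
n=[(40,90),(717,12),(762,335),(62,415)]
B=[q(*t,.008) for t in n]; print('board y dir',a(B[0]-B[1]),a(B[3]-B[2]),'x dir',a(B[1]-B[2]),a(B[0]-B[3]))
t=np.array([.4768,.0732])-pin; print('tcp ang',a(t),np.linalg.norm(t))
"
```

```text
[ 0.56652065 -0.02975587] stud ang -103.79106823341267 r 0.3277912983450239 tray far wall -94.13081085733207
board y dir 96.26204094467353 96.09845133180121 x dir 6.318648646033635 5.773705549065022
tcp ang -127.9309660919029 0.2730714984859138
```

Call:
play_rows([
  {"xyz": [-0.82, -0.5, 0], "rot": [0, 0, -2], "jaw": -1},
  {"xyz": [-0.82, -0.5, 0], "rot": [0, 0, -2], "jaw": -1},
  {"xyz": [-0.82, -0.5, 0], "rot": [0, 0, -2], "jaw": -1},
  {"xyz": [-0.41, -0.25, 0], "rot": [0, 0, -1], "jaw": -1},
  {"xyz": [-0.2, -0.12, 0], "rot": [0, 0, -0.5], "jaw": -1},
  {"xyz": [0, 0, 0], "rot": [0, 0, 0], "jaw": -1},
])

```text
time: 37.85
tcp_pos: [0.506, 0.054, -0.004]
tcp_rot: [[-0.999, -0.035, -0.0], [-0.035, 0.999, 0.0], [0.0, 0.0, -1.0]]
ft_force: [0.5, 0.5, -0.4]
finger_gap: -0.0001
```

```bash
python3 -c "
from h import *
st();cap('top','top5');cap('side','side9')
p=cv2.imread('pics/top5.png'); cv2.imwrite('pics/c15.png',cv2.resize(p[165:285,305:385],None,fx=6,fy=6,interpolation=cv2.INTER_CUBIC)[:600])
cv2.imwrite('pics/c17.png',cv2.resize(p[165:315,185:385],None,fx=4,fy=4,interpolation=cv2.INTER_CUBIC))
p=cv2.imread('pics/side9.png'); cv2.imwrite('pics/c16.png',cv2.resize(p[190:290,320:440],None,fx=6,fy=6,interpolation=cv2.INTER_CUBIC))
"
```

```text
t 37.85 p [ 0.506  0.054 -0.004] gap -0.0001 F [ 0.5  0.5 -0.4]
[[-0.999, -0.035, -0.0], [-0.035, 0.999, 0.0], [0.0, 0.0, -1.0]] j [ 0.    0.55 -0.19  2.04  0.19  0.57  1.28]
```

View pics/c17.png

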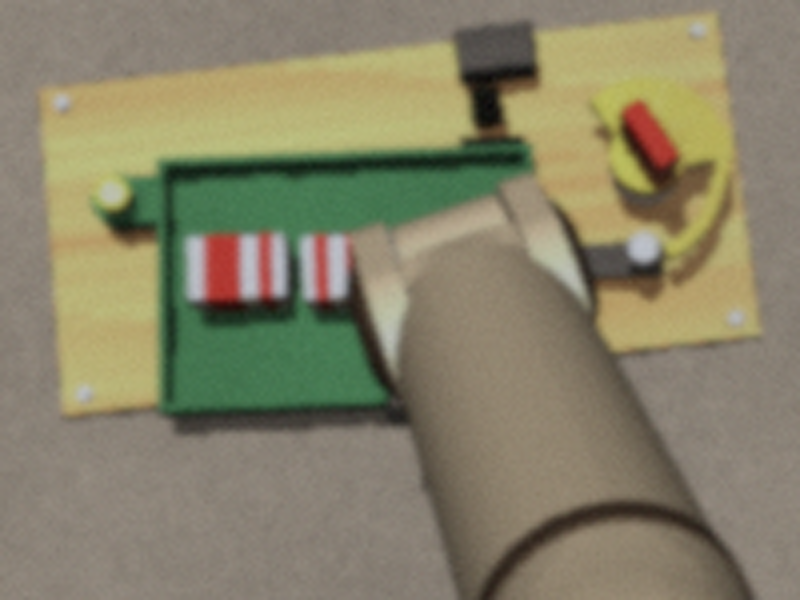

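View pics/c16.png

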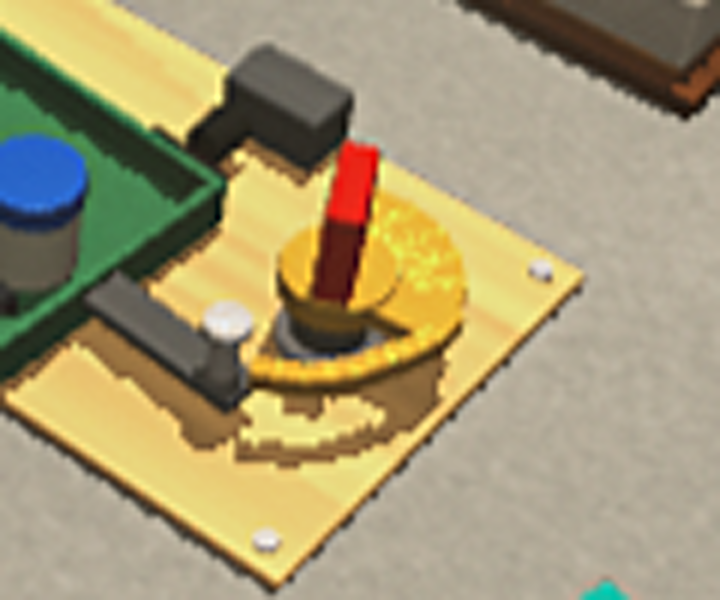

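```bash
cat >> h.py <<'E'
def tray(f,U,V,s=4,o=(185,165)):
    c=load(f);q=lambda U,V,z: atz(c,(U+.5)/s-.5+o[0],(V+.5)/s-.5+o[1],z)[:2]
    st_=q(U,V,.06);pin=q(112,193,.052) if s==4 else np.array([.6447,.2886])
    a=np.degrees(np.arctan2(*(st_-pin)[::-1])); print('stud',st_,'ang',a,'theta deg',-83.8-9.5-a)
E
python3 -c "
from h import *
tray('top5',645,250)
tray('top0',517,538)
c=load('top5');q=lambda U,V,z: atz(c,(U+.5)/4-.5+185,(V+.5)/4-.5+165,z)[:2]
a=lambda v:np.degrees(np.arctan2(v[1],v[0]))
print(a(q(528,146,.036)-q(162,162,.036)), a(q(528,146,.036)-q(162,162,.036)))
"
```

```text
stud [ 0.60360736 -0.03818468] ang -97.16067329554154 theta deg 3.8606732955415453
stud [0.42935686 0.0403243 ] ang -130.9332884264836 theta deg 37.63328842648362
-87.99189540150304 -87.99189540150304
```

Call:
play_rows([
  {"xyz": [-0.2, -0.12, 0], "rot": [0, 0, -0.5], "jaw": -1},
  {"xyz": [-0.2, -0.12, 0], "rot": [0, 0, -0.5], "jaw": -1},
  {"xyz": [-0.2, -0.12, 0], "rot": [0, 0, -0.5], "jaw": -1},
  {"xyz": [-0.2, -0.12, 0], "rot": [0, 0, -0.5], "jaw": -1},
  {"xyz": [0, 0, 0], "rot": [0, 0, 0], "jaw": -1},
])

```text
time: 38.58
tcp_pos: [0.5147, 0.0491, -0.0039]
tcp_rot: [[-0.998, -0.07, 0.0], [-0.07, 0.998, 0.0], [-0.0, -0.0, -1.0]]
ft_force: [-0.4, -0.1, 0.4]
finger_gap: -0.0001
```

Call:
play_rows([
  {"xyz": [-0.2, -0.12, 0], "rot": [0, 0, -0.5], "jaw": -1},
  {"xyz": [0, 0, 0], "rot": [0, 0, 0], "jaw": -1},
  {"xyz": [0, 0, 0], "rot": [0, 0, 0], "jaw": -1},
])

```text
time: 38.95
tcp_pos: [0.5165, 0.0483, -0.004]
tcp_rot: [[-0.997, -0.079, 0.0], [-0.079, 0.997, 0.0], [-0.0, 0.0, -1.0]]
ft_force: [-0.3, 0.8, -0.1]
finger_gap: -0.0001
```

```bash
python3 -c "
from h import *
st();cap('top','top6');cap('side','side10')
p=cv2.imread('pics/top6.png')
cv2.imwrite('pics/c17b.png',cv2.resize(p[165:315,185:385],None,fx=4,fy=4,interpolation=cv2.INTER_CUBIC))
p=cv2.imread('pics/side10.png'); cv2.imwrite('pics/c16b.png',cv2.resize(p[190:290,320:440],None,fx=6,fy=6,interpolation=cv2.INTER_CUBIC))
"
```

```text
t 38.95 p [ 0.5165  0.0483 -0.004 ] gap -0.0001 F [-0.3  0.8 -0.1]
[[-0.997, -0.079, 0.0], [-0.079, 0.997, 0.0], [-0.0, 0.0, -1.0]] j [ 0.02  0.56 -0.2   2.02  0.2   0.58  1.33]
```

View pics/c17b.png

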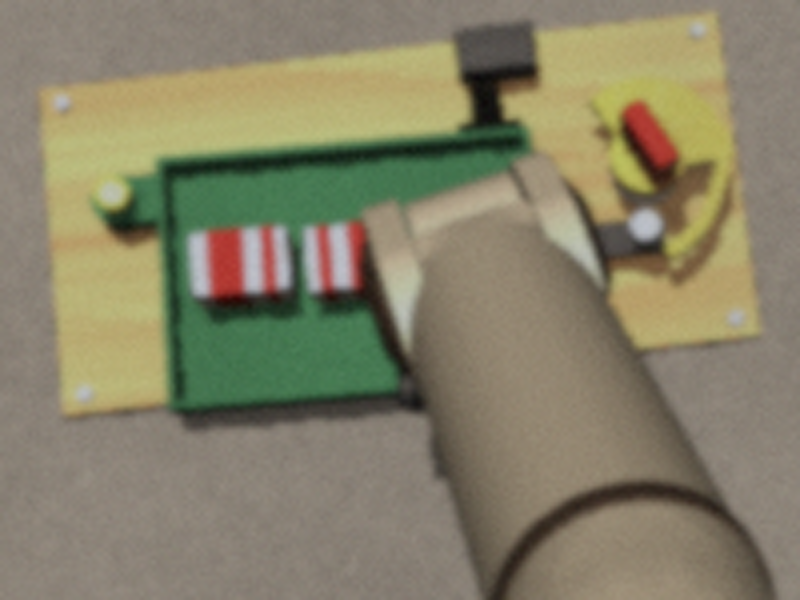

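View pics/c16b.png

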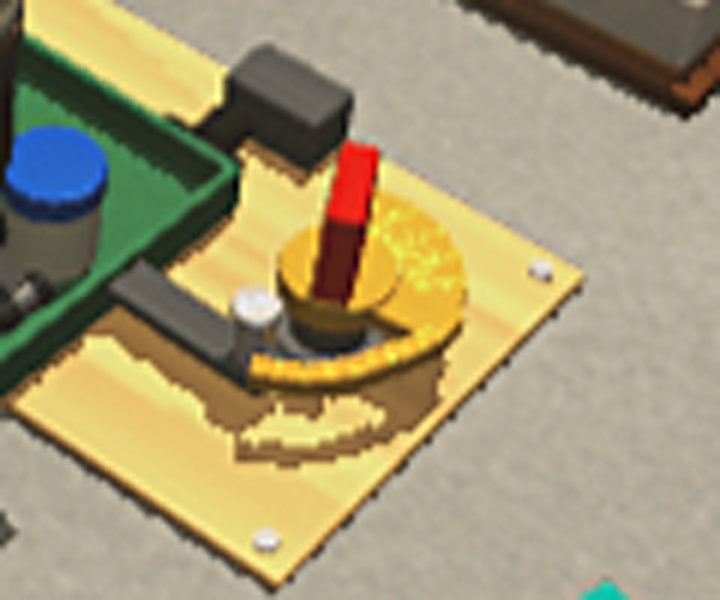

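```bash
python3 -c "
from h import *
tray('top6',645,224)
c=load('top6');q=lambda U,V,z: atz(c,(U+.5)/4-.5+185,(V+.5)/4-.5+165,z)[:2]
a=lambda v:np.degrees(np.arctan2(v[1],v[0]))
print(a(q(526,129,.036)-q(162,160,.036)))
g=[q(*t,.098) for t in [(622,108),(638,100),(678,165),(662,175)]];print(np.mean(g,0), a((g[0]+g[1])-(g[2]+g[3])))
"

```

```text
stud [ 0.61983223 -0.03844071] ang -94.34159034902255 theta deg 1.041590349022556
-85.53888644296637
[ 0.66361341 -0.04075159] 29.459494845764528
```

Call:
play_rows([
  {"xyz": [-0.15, -0.08, 0], "rot": [0, 0, -0.3], "jaw": -1},
  {"xyz": [-0.15, -0.08, 0], "rot": [0, 0, -0.3], "jaw": -1},
  {"xyz": [0, 0, 0], "rot": [0, 0, 0], "jaw": -1},
  {"xyz": [0, 0, 0], "rot": [0, 0, 0], "jaw": -1},
])

```text
time: 39.55
tcp_pos: [0.5192, 0.0469, -0.0041]
tcp_rot: [[-0.996, -0.089, -0.001], [-0.089, 0.996, -0.0], [0.001, -0.0, -1.0]]
ft_force: [-2.2, -1.1, 1.4]
finger_gap: -0.0
```

The buffer now pushes back with about 2.5 N, so the tray is resting on it. Backing off and going to the cam.

Call:
play_rows([
  {"xyz": [0.5, 0, 0], "rot": [0, 0, 0], "jaw": -1},
  {"xyz": [2, 0, 0], "rot": [0, 0, 0], "jaw": -1},
  {"xyz": [2, 0, 0], "rot": [0, 0, 0], "jaw": -1},
  {"xyz": [0, 0, -3], "rot": [0, 0, 0], "jaw": -1},
  {"xyz": [0, 0, -5], "rot": [0, 0, 0], "jaw": -1},
  {"xyz": [0, 0, -5], "rot": [0, 0, 0], "jaw": -0.5},
  {"xyz": [0, 0, -4], "rot": [0, 0, 0], "jaw": 0},
  {"xyz": [0, 0, 0], "rot": [0, 0, 0], "jaw": 0},
])

```text
time: 40.55
tcp_pos: [0.4779, 0.0432, 0.1697]
tcp_rot: [[-0.996, -0.089, 0.009], [-0.089, 0.996, 0.0], [-0.009, -0.001, -1.0]]
ft_force: [-0.2, 0.2, -0.4]
finger_gap: 0.0427
```

```bash
python3 -c "
from h import *
cap('top','top7');go(.6636,-.0408,.165,118)
p=cv2.imread('pics/top7.png')
cv2.imwrite('pics/c18.png',cv2.resize(p[165:315,185:385],None,fx=4,fy=4,interpolation=cv2.INTER_CUBIC))
"
```

```text
t 40.6 p [0.4763 0.0429 0.1677] yaw 95.1 gap 0.0427 F [-0.3  0.1  0.5] j7 1.44
rotz -22.9 | shift before rot [-17.91 -10.     0.36] | shift after rot [-12.61 -16.18   0.27]
full rotvec to target [ -0.1   0.3 -22.9]
```

View pics/c18.png

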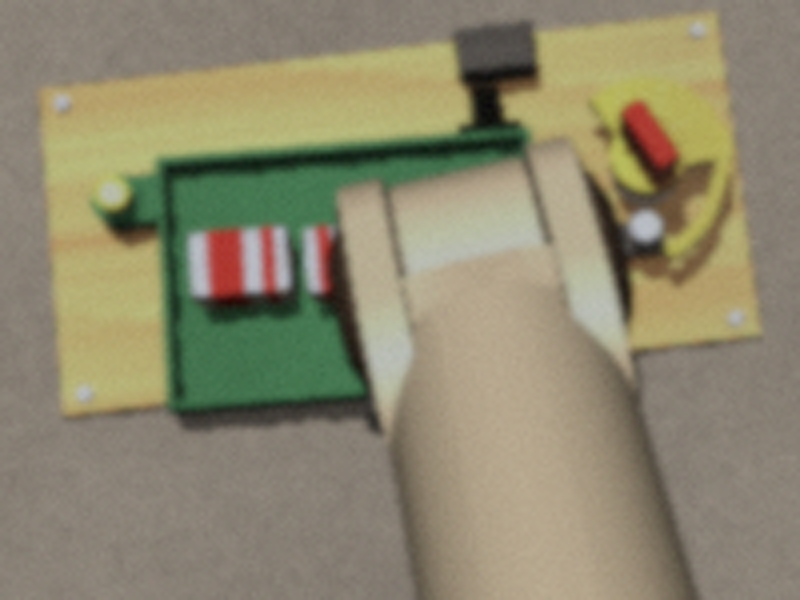

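Call:
play_rows([
  {"xyz": [-4, -2, 0], "rot": [0, 0, 0], "jaw": 0},
  {"xyz": [-5, -3, 0], "rot": [0, 0, 0], "jaw": 0},
  {"xyz": [-5, -3, 0], "rot": [0, 0, 0], "jaw": 0},
  {"xyz": [-3.9, -2, 0], "rot": [0, 0, -4], "jaw": 0},
  {"xyz": [0, 0, 0.5], "rot": [0, 0, -9], "jaw": 0},
  {"xyz": [0, 0, 0.5], "rot": [0, 0, -9], "jaw": 0},
  {"xyz": [0, 0, 0], "rot": [0, 0, 0], "jaw": 0},
])

```text
time: 41.48
tcp_pos: [0.6605, -0.0407, 0.1533]
tcp_rot: [[-0.891, -0.454, -0.004], [-0.454, 0.891, 0.001], [0.003, 0.002, -1.0]]
ft_force: [-0.4, 0.1, -0.3]
finger_gap: 0.0422
```

```bash
python3 -c "
from h import *
cap('wrist','wr18');go(.6636,-.0408,.05,117);cap('top','top8')
p=cv2.imread('pics/top8.png')
cv2.imwrite('pics/c19.png',cv2.resize(p[165:315,185:385],None,fx=4,fy=4,interpolation=cv2.INTER_CUBIC))
"
```

```text
t 41.52 p [ 0.6609 -0.0407  0.1541] yaw 116.9 gap 0.0429 F [0.6 0.  0.7] j7 1.93
rotz -0.1 | shift before rot [-0.26 -0.14 10.41] | shift after rot [-0.24 -0.13 10.41]
full rotvec to target [ 0.1 -0.1 -0.1]
```

View pics/wr18.png

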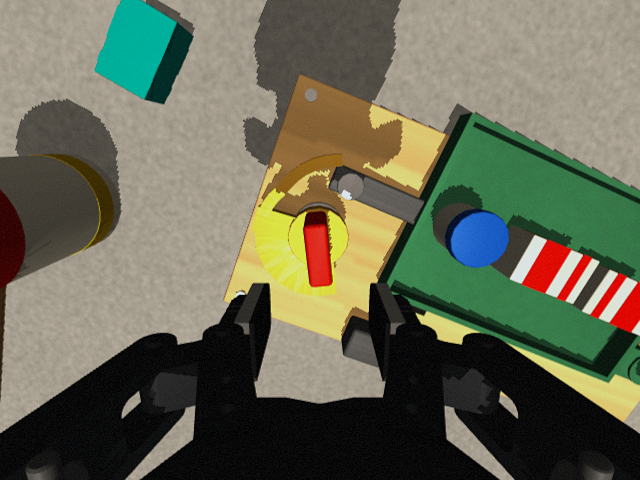

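View pics/c19.png

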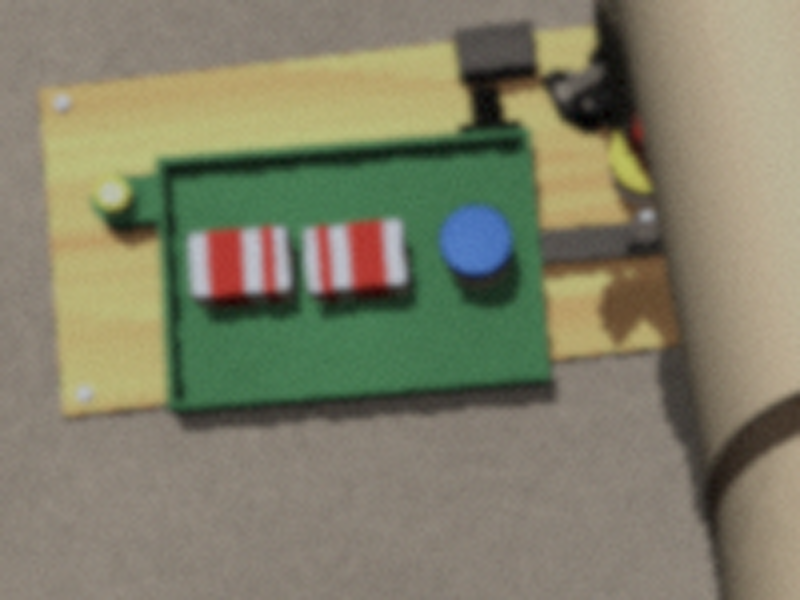

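```bash
python3 -c "
from h import *
c=load('wr18')
a=lambda v:np.degrees(np.arctan2(v[1],v[0]))
g=[atz(c,*t,.098)[:2] for t in [(305,226),(325,224),(331,284),(309,287)]]
print(np.round(g,4),np.mean(g,0),a((g[0]+g[1])-(g[2]+g[3])),np.linalg.norm((g[0]+g[1])-(g[2]+g[3]))/2,np.linalg.norm(g[0]-g[1]))
p=cv2.imread('pics/wr18.png');cv2.imwrite('pics/c20.png',cv2.resize(p[140:320,230:400],None,fx=4,fy=3.3,interpolation=cv2.INTER_CUBIC))
for t in [(316,225),(316,216),(320,260),(320,280),(340,240),(348,186),(20,230)]: print(t,np.round(atd('wr18',*t),4))
"
```

```text
[[ 0.651  -0.0553]
 [ 0.644  -0.0444]
 [ 0.679  -0.0219]
 [ 0.6876 -0.0341]] [ 0.66539237 -0.03894598] -148.6017409006092 0.041930166141885196 0.012915419223102353
(316, 225) [ 0.6474 -0.0492  0.0972]
(316, 216) [ 0.6469 -0.0496  0.0715]
(320, 260) [ 0.6669 -0.0364  0.0988]
(320, 280) [ 0.6793 -0.03    0.0992]
(340, 240) [ 0.6594 -0.0223  0.0506]
(348, 186) [ 0.6184 -0.0382  0.0621]
(20, 230) [ 0.7275 -0.2079  0.1127]
```

View pics/c20.png

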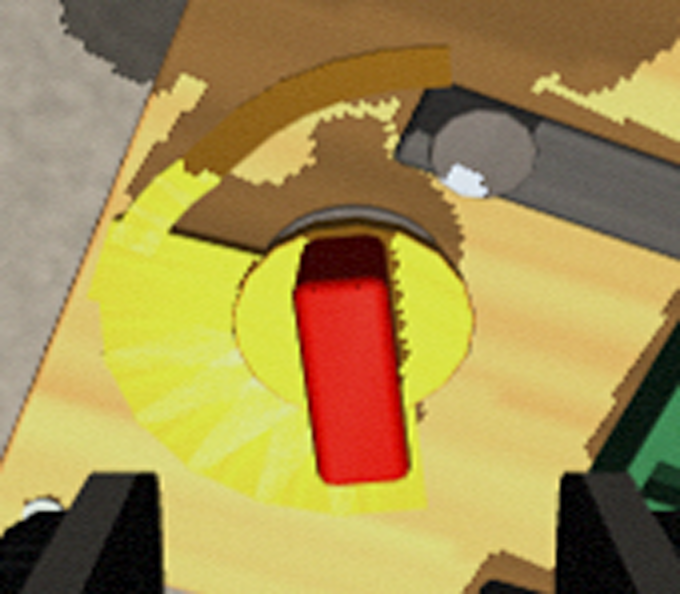

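```bash
python3 -c "
from h import *
go(.6645,-.040,.046,120.5)
"
```

```text
t 41.58 p [ 0.6613 -0.0407  0.1548] yaw 116.9 gap 0.0425 F [-0.   0.6  0.2] j7 1.93
rotz -3.6 | shift before rot [-0.33 -0.1  10.88] | shift after rot [-0.31 -0.11 10.88]
full rotvec to target [ 0.1 -0.1 -3.6]
```

Call:
play_rows([
  {"xyz": [-0.33, -0.1, 0], "rot": [0, 0, -3.6], "jaw": 0},
  {"xyz": [0, 0, 2.5], "rot": [0, 0, 0], "jaw": 0},
  {"xyz": [0, 0, 3], "rot": [0, 0, 0], "jaw": 0},
  {"xyz": [0, 0, 3], "rot": [0, 0, 0], "jaw": 0},
  {"xyz": [0, 0, 1.5], "rot": [0, 0, 0], "jaw": 0},
  {"xyz": [0, 0, 0.8], "rot": [0, 0, 0], "jaw": 0},
  {"xyz": [0, 0, 0], "rot": [0, 0, 0], "jaw": 0},
])

```text
time: 42.45
tcp_pos: [0.6655, -0.04, 0.0482]
tcp_rot: [[-0.86, -0.51, 0.0], [-0.51, 0.86, -0.0], [-0.0, -0.0, -1.0]]
ft_force: [0.4, -0.3, 0.3]
finger_gap: 0.0429
```

```bash
python3 -c "
from h import *
go(.6645,-.040,.046,120.5);cap('wrist','wr19')
"
```

```text
t 42.45 p [ 0.6655 -0.04    0.0482] yaw 120.7 gap 0.0429 F [ 0.4 -0.3  0.3] j7 1.95
rotz 0.2 | shift before rot [0.09 0.05 0.22] | shift after rot [0.09 0.05 0.22]
full rotvec to target [-0.   0.   0.2]
```

View pics/wr19.png

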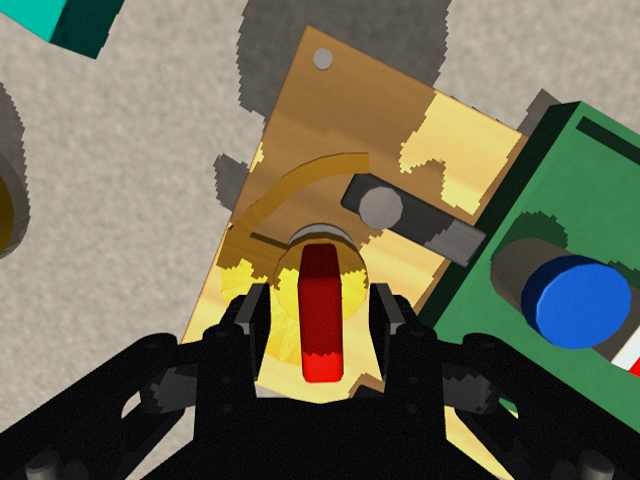

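Bar is centred between the jaws and aligned with them, at (321,315). Closing on it.

Call:
play_rows([
  {"xyz": [0, 0, 0.2], "rot": [0, 0, 0], "jaw": -1},
  {"xyz": [0, 0, 0], "rot": [0, 0, 0], "jaw": -1},
  {"xyz": [0, 0, 0], "rot": [0, 0, 0], "jaw": -1},
  {"xyz": [0, 0, 0], "rot": [0, 0, 0], "jaw": -1},
  {"xyz": [0, 0, 0], "rot": [0, 0, 0], "jaw": -1},
])

```text
time: 43.12
tcp_pos: [0.6657, -0.0393, 0.047]
tcp_rot: [[-0.86, -0.511, 0.001], [-0.511, 0.86, 0.001], [-0.001, 0.0, -1.0]]
ft_force: [-2.2, 1.9, 5.1]
finger_gap: 0.015
```

Call:
play_rows([
  {"xyz": [0, 0, 0], "rot": [0, 0, 4], "jaw": -1},
  {"xyz": [0, 0, 0], "rot": [0, 0, 4], "jaw": -1},
  {"xyz": [0, 0, 0], "rot": [0, 0, 4], "jaw": -1},
  {"xyz": [0, 0, 0], "rot": [0, 0, 4], "jaw": -1},
  {"xyz": [0, 0, 0], "rot": [0, 0, 4], "jaw": -1},
  {"xyz": [0, 0, 0], "rot": [0, 0, 4], "jaw": -1},
])

```text
time: 43.88
tcp_pos: [0.6656, -0.0392, 0.047]
tcp_rot: [[-0.993, -0.115, 0.001], [-0.115, 0.993, 0.001], [-0.001, 0.001, -1.0]]
ft_force: [-2.5, 2.1, 5.8]
finger_gap: 0.015
```

```bash
python3 -c "
from h import *
s=st();print(s['moment']);cap('wrist','wr20')
"
```

```text
t 43.88 p [ 0.6656 -0.0392  0.047 ] gap 0.015 F [-2.5  2.1  5.8]
[[-0.993, -0.115, 0.001], [-0.115, 0.993, 0.001], [-0.001, 0.001, -1.0]] j [ 0.15  0.68 -0.18  1.62  0.15  0.85  1.59]
[0.43701027 0.527123   0.02501179]
```

View pics/wr20.png

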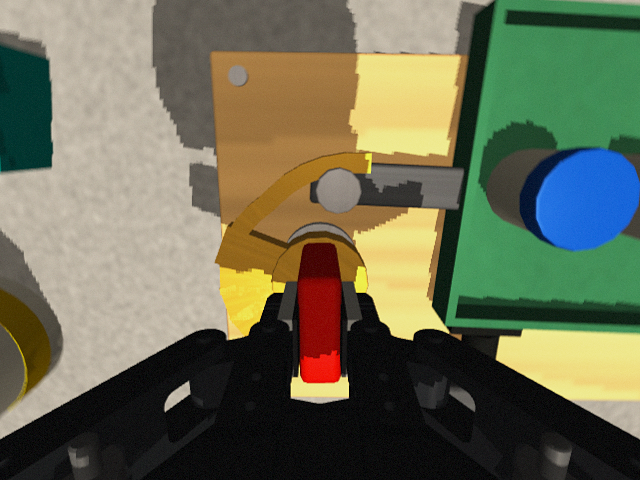

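The hook has swung past the stud, which is at (338,190) inside the slot. Turning on.

Call:
play_rows([
  {"xyz": [0, 0, 0], "rot": [0, 0, 4], "jaw": -1},
  {"xyz": [0, 0, 0], "rot": [0, 0, 4], "jaw": -1},
  {"xyz": [0, 0, 0], "rot": [0, 0, 4], "jaw": -1},
  {"xyz": [0, 0, 0], "rot": [0, 0, 4], "jaw": -1},
  {"xyz": [0, 0, 0], "rot": [0, 0, 4], "jaw": -1},
  {"xyz": [0, 0, 0], "rot": [0, 0, 4], "jaw": -1},
  {"xyz": [0, 0, 0], "rot": [0, 0, 4], "jaw": -1},
  {"xyz": [0, 0, 0], "rot": [0, 0, 4], "jaw": -1},
])

```text
time: 44.92
tcp_pos: [0.6656, -0.039, 0.047]
tcp_rot: [[-0.904, 0.428, 0.001], [0.428, 0.904, 0.001], [-0.0, 0.001, -1.0]]
ft_force: [-2.7, 2.2, 5.2]
finger_gap: 0.0151
```

Call:
play_rows([
  {"xyz": [0, 0, 0], "rot": [0, 0, 4], "jaw": -1},
  {"xyz": [0, 0, 0], "rot": [0, 0, 4], "jaw": -1},
  {"xyz": [0, 0, 0], "rot": [0, 0, 4], "jaw": -1},
  {"xyz": [0, 0, 0], "rot": [0, 0, 3], "jaw": -1},
  {"xyz": [0, 0, 0], "rot": [0, 0, 0], "jaw": -1},
])

```text
time: 45.55
tcp_pos: [0.6656, -0.0388, 0.047]
tcp_rot: [[-0.763, 0.646, 0.001], [0.646, 0.763, 0.001], [0.0, 0.001, -1.0]]
ft_force: [-1.7, 1.2, 6.1]
finger_gap: 0.0152
```

```bash
python3 -c "
from h import *
s=st();print(s['moment'],s['effort']);cap('wrist','wr21')
"
```

```text
t 45.55 p [ 0.6656 -0.0388  0.047 ] gap 0.0152 F [-1.7  1.2  6.1]
[[-0.763, 0.646, 0.001], [0.646, 0.763, 0.001], [0.0, 0.001, -1.0]] j [ 0.01  0.67  0.02  1.63 -0.01  0.84  0.9 ]
[ 0.46687669  0.4738467  -0.08585906] [  1.48672387 -60.3073597    2.64194101 -23.24392319   0.62758058
  -0.8688787   -0.09159643]
```

View pics/wr21.png

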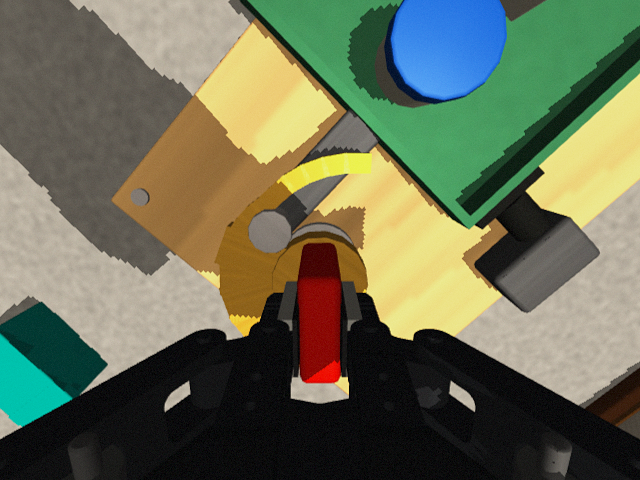

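Call:
play_rows([
  {"xyz": [0, 0, 0], "rot": [0, 0, 2], "jaw": -1},
  {"xyz": [0, 0, 0], "rot": [0, 0, 2], "jaw": -1},
  {"xyz": [0, 0, 0], "rot": [0, 0, 2], "jaw": -1},
  {"xyz": [0, 0, 0], "rot": [0, 0, 0], "jaw": -1},
])

```text
time: 46.1
tcp_pos: [0.6657, -0.0389, 0.0472]
tcp_rot: [[-0.698, 0.716, 0.001], [0.716, 0.698, -0.001], [-0.001, -0.0, -1.0]]
ft_force: [-3.0, 0.1, 6.4]
finger_gap: 0.0151
```

```bash
python3 -c "
from h import *
s=st();print(s['moment'],s['effort'][6]);go(.6656,-.0388,.047)
"
```

```text
t 46.1 p [ 0.6657 -0.0389  0.0472] gap 0.0151 F [-3.   0.1  6.4]
[[-0.698, 0.716, 0.001], [0.716, 0.698, -0.001], [-0.001, -0.0, -1.0]] j [-0.01  0.67  0.04  1.63 -0.03  0.84  0.81]
[0.15481075 0.61709645 2.93240256] -3.0881275981664658
t 46.1 p [ 0.6657 -0.0389  0.0472] yaw 44.3 gap 0.0151 F [-3.   0.1  6.4] j7 0.81
rotz -0.0 | shift before rot [0.01 0.   0.02] | shift after rot [0.01 0.   0.02]
full rotvec to target [-0.   0.1  0. ]
```

The moment jumped to 2.9 N·m, so the cam is at its stop after about 76°. Relieving, releasing and retreating.

Call:
play_rows([
  {"xyz": [0, 0, 0], "rot": [0, 0, -1], "jaw": -1},
  {"xyz": [0, 0, 0], "rot": [0, 0, 0], "jaw": 0},
  {"xyz": [0, 0, 0], "rot": [0, 0, 0], "jaw": 0},
  {"xyz": [0, 0, 0], "rot": [0, 0, 0], "jaw": 0},
  {"xyz": [0, 0, -2], "rot": [0, 0, 0], "jaw": 0},
  {"xyz": [0, 0, -5], "rot": [0, 0, 0], "jaw": 0},
  {"xyz": [0, 0, -5], "rot": [0, 0, 0], "jaw": 0},
  {"xyz": [0, 0, -5], "rot": [0, 0, 0], "jaw": 0},
])

```text
time: 47.1
tcp_pos: [0.6655, -0.0402, 0.2193]
tcp_rot: [[-0.703, 0.711, 0.002], [0.711, 0.703, 0.0], [-0.001, 0.001, -1.0]]
ft_force: [0.6, 0.1, 0.2]
finger_gap: 0.0424
```

```bash
python3 -c "
from h import *
st();cap('wrist','wr22')"
```

```text
t 47.1 p [ 0.6655 -0.0402  0.2193] gap 0.0424 F [0.6 0.1 0.2]
[[-0.703, 0.711, 0.002], [0.711, 0.703, 0.0], [-0.001, 0.001, -1.0]] j [-0.01  0.48  0.05  1.51 -0.03  1.15  0.82]
```

View pics/wr22.png

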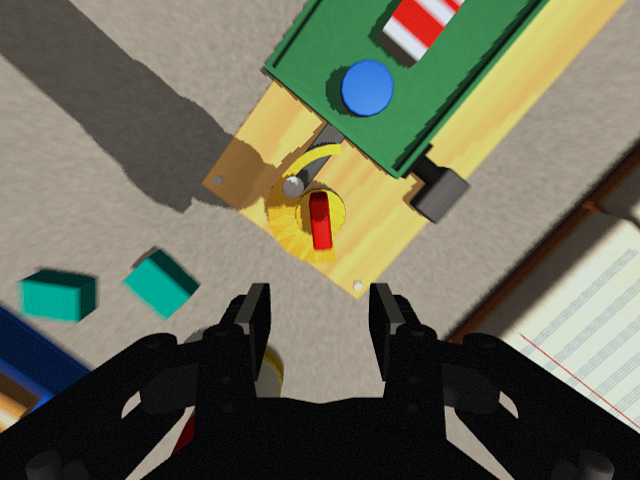

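Call:
play_rows([
  {"xyz": [3, 1, -2], "rot": [0, 0, 0], "jaw": 0},
  {"xyz": [4, 2, -1], "rot": [0, 0, 0], "jaw": 0},
  {"xyz": [4, 3, 0], "rot": [0, 0, 0], "jaw": 0},
  {"xyz": [4, 4, 0], "rot": [0, 0, 0], "jaw": 0},
  {"xyz": [3, 5, 0], "rot": [0, 0, 0], "jaw": 0},
  {"xyz": [2, 5, 0], "rot": [0, 0, 0], "jaw": 0},
  {"xyz": [2, 5, 0], "rot": [0, 0, 0], "jaw": 0},
  {"xyz": [1, 3, 0], "rot": [0, 0, 0], "jaw": 0},
  {"xyz": [0, 0, 0], "rot": [0, 0, 0], "jaw": 0},
])

```text
time: 48.28
tcp_pos: [0.7018, 0.3243, 0.246]
tcp_rot: [[-0.706, 0.708, -0.0], [0.708, 0.706, 0.002], [0.002, 0.001, -1.0]]
ft_force: [-0.6, 0.3, 0.1]
finger_gap: 0.0425
```

```bash
python3 -c "
from h import *
st();cap('top','top9');cap('side','side11')
p=cv2.imread('pics/top9.png')
cv2.imwrite('pics/c21.png',cv2.resize(p[165:315,185:385],None,fx=4,fy=4,interpolation=cv2.INTER_CUBIC))"
```

```text
t 48.27 p [0.7018 0.3243 0.246 ] gap 0.0425 F [-0.6  0.3  0.1]
[[-0.706, 0.708, -0.0], [0.708, 0.706, 0.002], [0.002, 0.001, -1.0]] j [-0.45  0.67 -0.03  1.14  0.02  1.33  0.31]
```

View pics/c21.png

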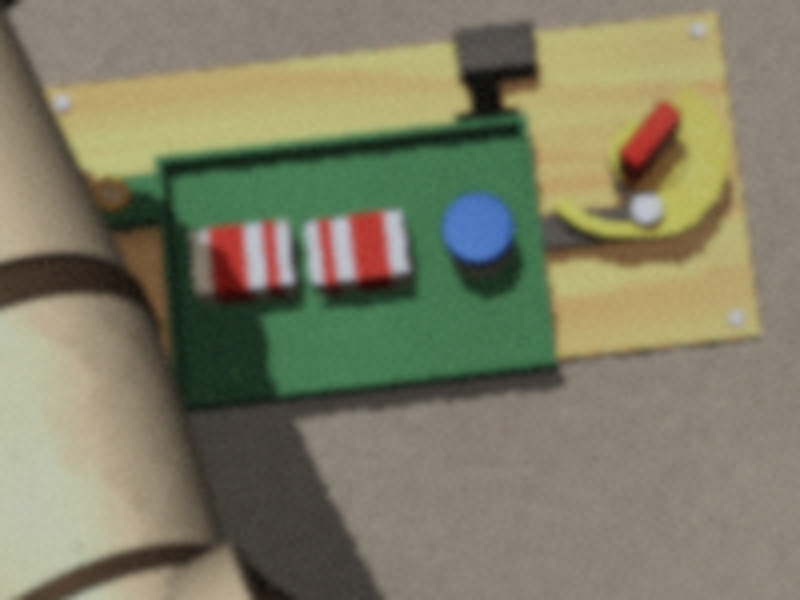

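View pics/side11.png

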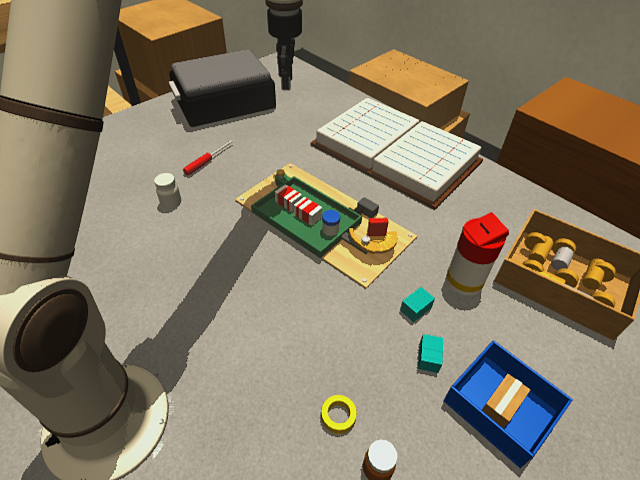

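Top and side views agree. The tray is tight against the buffer, the stud is in the closed cam at (645,208), and two cartons and one tub stand on the tray floor. The old carton is in the bin and the bystanders have not moved. Handing in.

```bash
python3 -c "
from h import *
tray('top9',645,208);print(robot.job_done());st()"
```

```text
stud [ 0.6298537  -0.03859885] ang -92.5911136356552 theta deg -0.7088863643447922
the job is handed in; nothing more can be done
None
the job is handed in; nothing more can be done
```

The job is done and handed in at about 48 s. The old brown carton is in the blue bin. Both red-banded cartons and the one blue-lidded tub stand side by side on the tray floor. No third carton or second tub was there.

I then pushed the tray home onto its buffer and turned the cam's red grip clockwise about 76° until it hit its stop, where the moment jumped to 2.9 N·m.

- **Tray and cam:** the last pictures show the stud held in the closed cam. My angle estimate for the tray reads about −0.7°, which is home within the method's 1° or so of error.
- **Bystanders:** the last pictures show the tape roll, jars, screwdriver, tin and turquoise look-alikes where they were, with the robot clear of everything.
- **What disagreed:** the fingertips appeared about 20–30 mm behind the reported TCP, not 11 mm ahead as stated. The first close on the old carton therefore missed above it. I set grasp heights from the pictures after that, and every later grasp held first time.

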